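# Get the black profile out from behind the setup blocks

## Robot

A 7-joint arm with a two-finger parallel gripper is mounted at the origin on the work surface. World frame = base frame: x ahead of the robot, y to its left, z up, the work surface at z = 0. Lengths are in m, angles in rad, forces in N, time in s.
With the tool pointing down it reaches from about 0.4 to 0.85 m from the base axis. Payload 10.4 kg.
Tool frame: the origin (TCP) lies between the finger pads; the fingertips stand 11 mm ahead of it and the grasp point (between the pads) lies 8 mm behind it (r.tcp_to_tips is the distance from the TCP to the fingertips, in m); z points along the fingers, y is the line along which they close (so a half turn about z gives the same grasp; the last joint's range is limited). The gripper opens to 87 mm and grips with 3 to 60 N. Pads are 19 mm wide; open, the fingers measure 117 mm over their backs; the gripper's body (75 mm by 190 mm) begins 51 mm behind the grasp point.
Start: joints at [-1.215, 0.332, -0.065, 1.46, 0.022, 1.35, -0.088], TCP at [0.231, 0.581, 0.234] pointing down, gripper open.
Joint ranges: [-2.6, 2.6], [-0.5, 2.12], [-1.47, 1.34], [0.16, 2.42], [-1.27, 4.41], [0.06, 2.06], [-2.6, 2.6]. Speed limits (rad/s): [2.22, 2.22, 2.79, 2.79, 3.14, 3.14, 3.14].

## Interface

Orientations are given as a unit quaternion [x, y, z, w].
In Python, from bench import r gives the robot as it stands. The module is installed in compiled form; this text tells all that it offers.
- The arm moves only by the shell command python3 -m crank 'ROWS' [FORCE]. ROWS is JSON, a list of rows, each an object of numbers: "claw": the closure, from -1 (fully open) to 1 (shut); "dx", "dy", "dz": the shift along the tool's x, y, z each as a share of 3 cm, from -1 to 1; "ax", "ay", "az": the turn, a rotation vector about the tool's x, y, z each as a share of 6 degrees, from -1 to 1. A call has 1 to 8 rows; each row shifts and turns the commanded pose from where the row before left it, along the tool's axes as they then stand; what a row does not reach is not made up. A row lasts 1/12 s, in which the tool goes at most 41.7 mm and 7.16 degrees, less where a joint would pass 70% of its speed; a pose out of reach is approached as far as the arm can. A call with a number of a shift or a turn outside -1 to 1 is refused whole. A call with a gripper value outside its range is refused whole. The fingers move at their own pace and stop on an object; FORCE is the grip in N (left out, the last holds). Time passes only in rows, so rows that do not move let the fingers close. It gives the time, the measured TCP pose, the force, the opening and the grip force at its end, in the units of the state.
- r.read_state(): the state, without advancing time (a new reading comes with each control period).
- r.camera(name): name is "side" or "top"; returns a dict with "color" (384x512x3 uint8, red, green, blue), "mtx" (3x3 intrinsics, pixels), "k1" (the pictures are not rectified: a ray, as slopes to the right and down, at radius r is drawn at 1 + k1 r^2 times it, then the intrinsics apply), "R" (3x3) and "t" (3): a world point X has camera coordinates R X + t. Camera axes: x right, y down, z forward; pixel columns grow to the right and rows downward; lengths in m; the calibration is good to about 2 mm. A picture is of the moment at which its call begins. There is no depth.
- r.close_job(): hands the job in; it is judged then, once.
The state is a dict: "time": time; "joint_positions": joint angles; "joint_vel": joint speeds; "joint_torque": joint torques, N m; "ee_pos": TCP position; "eef_rot": TCP orientation; "ft_force": force on the tool from outside, world axes, zero at the start; "torque": the same for the moment, N m; "width": finger opening in m; "grip_force": force on a finger pad.
Only numpy, scipy, OpenCV 4.12 (cv2) and the standard library are available. Lean on these libraries where they do the work, as an engineer would, in place of code of your own. Each camera call takes 0.05 s, during which the arm holds its last target. There are 200 camera calls.

## Task

The black aluminium bar at the back of the parts tray is needed for drilling, but three upright things stand in front of it: first move all three to the rubber mat and stand them there. Then lay the bar in both saddles of the drilling cradle, centred lengthwise, and after that put each of the three back upright on the very spot in the tray where it stood at the start. Keep the three upright all the time, and leave the gas spring in the tray where it is.

Things in the scene. Friction and masses are not known exactly. Their poses are not given: they have to be found in the camera images.
- tray: Fixed grey open parts tray, 190 mm (x) by 230 mm (y), walls 16 mm high, 4 mm thick, floor 4 mm above the bench. Origin: underside centre, on the bench. The three upright things stand in a row along its y at about x = -48 mm, 54 mm apart, in varying order; behind them the bar lies along y at about x = 0. Tray, mat and cradle swap places and turn a little between starts.
- mat: Side area: fixed flat black rubber mat, 130 mm (its x) by 220 mm (its y), 4 mm thick. Origin: centre of its underside, on the bench. Empty at the start; room for the three things side by side along its y, about 68 mm apart.
- cradle: Fixed drilling cradle: dark base plate 76 (x) by 170 mm (y), 6 mm thick; two aluminium saddles at y = -50 and +50 mm, each 20 mm wide in y, seat 24 mm above the bench, cheeks 12 mm above the seat, 44 mm apart inside, 60 outside (in x). Fingers fit between the saddles. Origin: underside centre, on the bench. The bar lies along its y on both seats, its middle over the origin, either way round.
- block: Plain steel setup block (1-2-3 block) with rows of drilled holes, standing on end: 51 mm (its x) by 25 mm (its y), 76 mm tall. Origin: centre of its underside. Its x points roughly along the tray's x (towards the bar); grip it across x (51 mm) near the top, because its neighbours leave no finger room along y.
- jack: Round steel screw jack, 76 mm tall: foot 42 mm diameter, narrow waist, plain round head 32 mm diameter from 49 to 73 mm above its underside. Origin: centre of its underside. Grip it by the head.
- stub: Upright stub of square silver aluminium T-slot profile, 40 by 40 mm, 76 mm tall. Origin: centre of its underside. Its x points roughly along the tray's x; grip it across x near the top.
- bar: Black aluminium T-slot bar lying flat, 30 mm wide (its x), 30 mm high, 150 mm long (its y). Origin: centre of its underside. The three things stand 7 to 13 mm before it: no finger fits there until they are gone. About 50 mm free behind it. Fingers can pass over its top (34 mm above the bench) to grip the upper part of the tall things.
- gas_spring: Bystander: black gas spring lying along the tray's y behind the bar (tray x about +77 mm), 182 mm long, 20 mm high, with square end pieces. Origin: centre of its underside. To be left alone.
Not all that is in view belongs to the job. What is shaped like the stub but orange is not meant.

How it is judged:
On the way, in this order (a step that is already met when the one before it is completed fails the run):
1. the setup block, the screw jack and the stub all stand upright on the rubber mat, released (x of block in the frame of mat between -0.06 and 0.06 m and y of block in the frame of mat between -0.105 and 0.105 m and z of each of block, jack, stub in the frame of mat below 0.012 m and angle between each of block, jack, stub's own z axis and vertical below 0.15 rad and linear speed of each of block, jack, stub below 0.03 m/s and contact force between each of block, jack, stub and the fingers below 0.1 N and x of jack in the frame of mat between -0.06 and 0.06 m and y of jack in the frame of mat between -0.105 and 0.105 m and x of stub in the frame of mat between -0.06 and 0.06 m and y of stub in the frame of mat between -0.105 and 0.105 m), for 0.2 s.
2. the bar lies in both saddles of the cradle (horizontal distance between bar and cradle below 0.015 m and angle between the y axis of bar and the y axis of cradle, either way round below 0.2 rad and z of bar in the frame of cradle between 0.018 and 0.03 m and linear speed of bar below 0.02 m/s), for 0.2 s.
At the end, for the whole second after the job is handed in: Block, jack and stub stand upright (0.12 rad), each within 15 mm of its own starting spot; the bar lies on both cradle seats, its middle within 15 mm of the cradle's and in line within 0.2 rad; the gas spring is within 25 mm of its start; all at rest (all of step 2 and distance of each of block, jack, stub from where it was at the start of the episode below 0.015 m and angle between each of block, jack, stub's own z axis and vertical below 0.12 rad and linear speed of each of block, jack, stub below 0.02 m/s and angular speed of each of block, jack, stub, bar below 0.1 rad/s and distance of gas_spring from where it was at the start of the episode below 0.025 m); the robot touches nothing.
It fails at once if one of the three upright things is tipped over (more than 0.6 rad) (angle between any of block, jack, stub's own z axis and vertical above 0.6 rad).
It fails at once if the bar is taken out (more than 40 mm from its start, not yet at the cradle) while one of the three still stands in front of it (distance of bar from where it was at the start of the episode above 0.04 m and horizontal distance between bar and cradle above 0.08 m and distance of any of block, jack, stub from where it was at the start of the episode below 0.02 m).
It fails at once if the gas spring is pushed more than 40 mm (distance of gas_spring from where it was at the start of the episode above 0.04 m).
It also fails if it takes over 144 s, if anything falls off the work surface, if the arm or the gripper's body presses on something with over 40 N, if the wrist force passes 120 N, or if a joint passes its speed limit or range.

## Working session

There is one attempt and no reset: what is moved stays moved. The work goes in short steps, Python scripts to look and compute and a shell command to move; the robot and the scene stay as the last step left them, time stands still between calls to the robot, and variables do not carry over. Pictures are saved under pics/ and viewed, at most 14 in all, crops included, and the job is handed in when it is done.

```bash
mkdir -p pics
python3 - <<'E'
from bench import r
import cv2,pickle
s=r.read_state();print(s['time'],s['ee_pos'],s['eef_rot'],s['width'],r.tcp_to_tips)
d={}
for n in('top','side'):
    c=r.camera(n);d[n]=c;cv2.imwrite(f'pics/{n}0.png',c['color'][:,:,::-1]);print(n,c['mtx'],c['k1'],c['R'],c['t'])
pickle.dump(d,open('c0.pkl','wb'))
E
```

```text
0.0 [0.23097625 0.58034811 0.23275552] [ 1.88230826e-01  9.82124559e-01 -7.04216832e-04 -1.01358887e-04] 0.0873075721800639 0.011
top [[460.1693536    0.         257.83787595]
 [  0.         460.1693536  197.5587196 ]
 [  0.           0.           1.        ]] -0.1490966295452746 [[-0.02880473 -0.99948781  0.01394312]
 [-0.98555291  0.02606856 -0.16734961]
 [ 0.16690042 -0.01856214 -0.98579901]] [0.07225624 0.50512465 1.23375326]
side [[434.82433232   0.         258.49530824]
 [  0.         434.82433232 195.88260454]
 [  0.           0.           1.        ]] -0.09030450620664872 [[ 0.94280762 -0.33320183  0.00950478]
 [-0.17558991 -0.52067179 -0.83550528]
 [ 0.28334076  0.7860518  -0.54940021]] [-0.48762637  0.18090675  1.08344325]
```

View pics/top0.png

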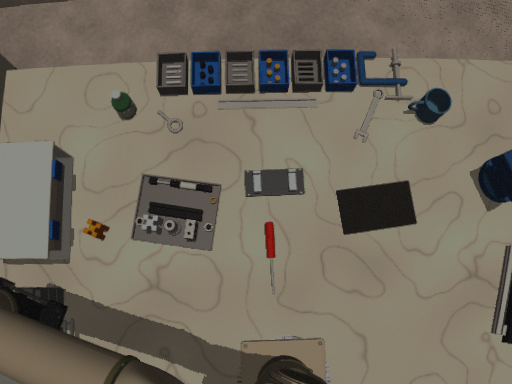

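View pics/side0.png

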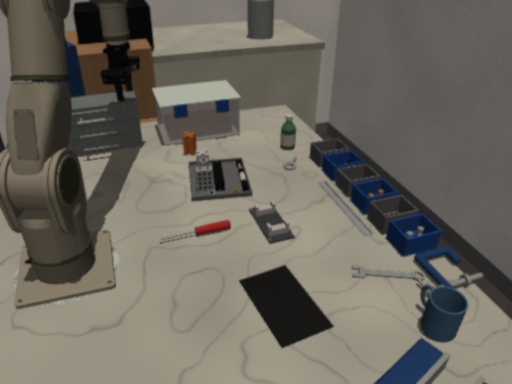

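Top view: the three upright things are at about (150,223) stub, (171,226) jack and (190,230) block. The bar is at (176,211), the gas spring at (183,185), the cradle at (274,182) and the mat at (376,206). Possible mix-ups are the orange stub at (96,229), which is a decoy, and the gas spring for the bar, which is also black but lies at the back. I'll take one close crop to check this.

```bash
cat > h.py <<'E'
import cv2,pickle,numpy as np
def pix(c,uv,z):
    uv=np.array(uv,float).reshape(-1,1,2)
    p=cv2.undistortPoints(uv,c['mtx'],np.array([c['k1'],0,0,0])).reshape(-1,2)
    R,t=c['R'],c['t'];C=-R.T@t
    d=np.c_[p,np.ones(len(p))]@R
    return C+d*((z-C[2])/d[:,2])[:,None]
def proj(c,X):
    X=np.array(X,float).reshape(-1,3)
    return cv2.projectPoints(X,cv2.Rodrigues(c['R'])[0],c['t'],c['mtx'],np.array([c['k1'],0,0,0]))[0].reshape(-1,2)
def outline(c,sx,sy,z,guess):
    "fit of a box rim rectangle is done by hand: corners from proj"
    x,y,a=guess;ca,sa=np.cos(a),np.sin(a)
    return proj(c,[[x+ca*u-sa*v,y+sa*u+ca*v,z] for u,v in((-sx/2,-sy/2),(sx/2,-sy/2),(sx/2,sy/2),(-sx/2,sy/2))])
E
python3 - <<'E'
import cv2,pickle
from h import *
d=pickle.load(open('c0.pkl','rb'))
a=d['top']['color'][168:258,125:225,::-1]
a=cv2.resize(a,None,fx=6,fy=6,interpolation=cv2.INTER_CUBIC)
cv2.imwrite('pics/crop1.png',a)
b=cv2.resize(d['top']['color'][160:240,240:420,::-1],None,fx=4.4,fy=4.4,interpolation=cv2.INTER_CUBIC)
cv2.imwrite('pics/crop2.png',b)
E
```

```text
(no output)
```

View pics/crop1.png

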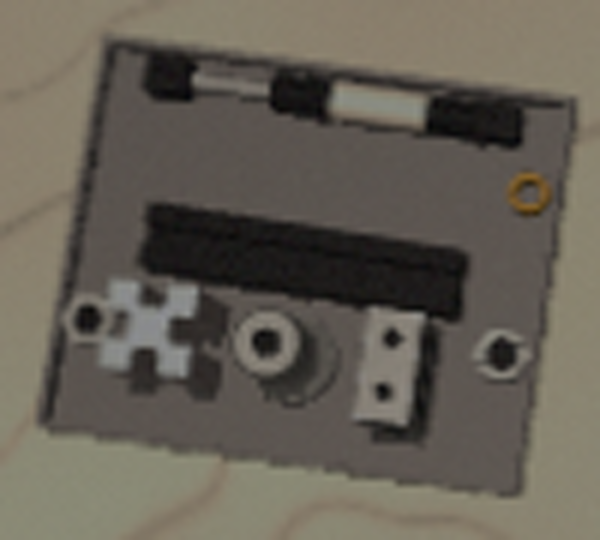

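View pics/crop2.png

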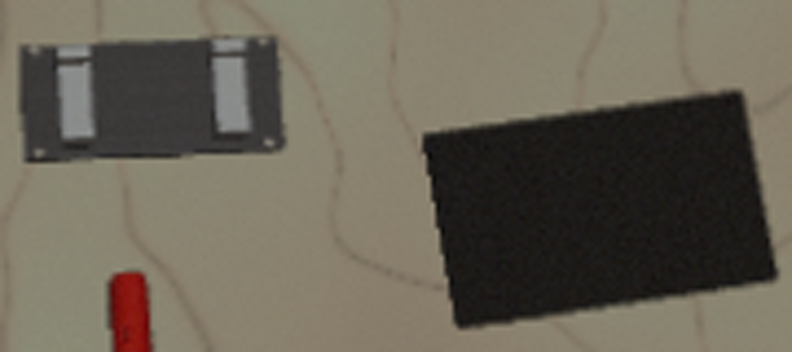

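Crop 1 confirms the picks: stub top at (151,329), jack head at (267,343) and block top at (390,367), with the bar right behind them and the gas spring at the far wall. The nuts at (88,318) and (500,352) and the ring are clutter. Crop 2 shows the corners of the cradle and mat clearly.

```bash
cat > m.py <<'E'
from h import *
d=pickle.load(open('c0.pkl','rb'));c=d['top']
def cr(p,s,o): return (np.array(p,float)+.5)/s-.5+np.array(o)
A=lambda p:cr(p,6,(125,168)); B=lambda p:cr(p,4.4,(240,160))
def rect(P): # order TL,TR,BR,BL in image: TL=+x+y TR=+x-y ; y axis points left
    P=P[:,:2];ctr=P.mean(0);y=(P[0]+P[3]-P[1]-P[2])/2;x=(P[0]+P[1]-P[2]-P[3])/2
    return ctr.round(4),'size',np.linalg.norm(x).round(4),np.linalg.norm(y).round(4),'yaw deg',np.degrees(np.arctan2(x[1],x[0])).round(2),np.degrees(np.arctan2(-y[0],y[1])).round(2)
print('cam',-c['R'].T@c['t'])
for n,z,P in(('tray',.016,A([(108,38),(577,98),(522,496),(42,428)])),('stub',.08,A([(112,278),(203,285),(193,378),(98,368)])),
 ('block',.08,A([(368,306),(428,312),(408,428),(353,422)])),('bar',.034,A([(150,203),(468,250),(462,320),(140,270)])),
 ('mat',.004,B([(423,134),(742,91),(777,279),(458,327)])),('cradle',.006,B([(20,45),(277,37),(284,150),(25,161)]))):
    print(n,*rect(pix(c,P,z)))
print('jack',pix(c,A([(267,343)]),.078))
T=np.array([0,0])
E
python3 m.py
python3 - <<'E'
from bench import r
from scipy.spatial.transform import Rotation as R
print(R.from_quat(r.read_state()['eef_rot']).as_matrix().round(3))
E
```

```text
cam [0.29399445 0.08195247 1.29975769]
tray [0.4779 0.2889] size 0.189 0.228 yaw deg -8.8 -9.11
stub [0.4415 0.3503] size 0.0413 0.0424 yaw deg -7.17 -6.5
block [0.4212 0.2435] size 0.0522 0.0258 yaw deg -9.0 -7.34
bar [0.4764 0.289 ] size 0.0322 0.1519 yaw deg -6.7 -10.05
mat [ 0.4777 -0.284 ] size 0.1278 0.2181 yaw deg 6.56 6.34
cradle [0.5575 0.0096] size 0.0764 0.1688 yaw deg 0.94 0.68
jack [[0.43336126 0.298482   0.078     ]]
[[-0.929  0.37  -0.   ]
 [ 0.37   0.929 -0.001]
 [-0.    -0.001 -1.   ]]
```

```bash
cat > to.py <<'E'
import sys,numpy as np
from bench import r
from scipy.spatial.transform import Rotation as R
def main(x,y,z,yaw=None):
    s=r.read_state();M=R.from_quat(s['eef_rot']).as_matrix()
    u=M.T@(np.array([x,y,z])-s['ee_pos'])/.03
    a=np.degrees(np.arctan2(M[1,1],M[0,1]))
    print('t %.1f pos'%s['time'],s['ee_pos'].round(4),'yaw %.2f tilt %.2f'%(a,np.degrees(np.arccos(-M[2,2]))),'w %.4f g %.1f'%(s['width'],s['grip_force']),'F',s['ft_force'].round(1))
    print('units of 3cm dx dy dz',u.round(2),'' if yaw is None else 'az units %.2f'%(-(yaw-a)/6),'tilt fix ax ay',(np.array([M[2,1],-M[2,0]])*-1*180/np.pi/6).round(3))
main(*map(float,sys.argv[1:]))
E
python3 -m crank '[{"claw":-1,"az":1},{"claw":-1,"az":1},{"claw":-1,"az":1},{"claw":-1,"az":1},{"claw":-1,"az":1},{"claw":-1,"az":1},{"claw":-1,"az":1},{"claw":-1,"az":1}]' 40
python3 -m crank '[{"claw":-1,"az":1},{"claw":-1,"az":1},{"claw":-1,"az":1},{"claw":-1,"az":1},{"claw":-1,"az":0.8},{"claw":-1}]'
python3 to.py .4212 .2435 .15 -8.5
```

```text
t 0.1 pos [0.231  0.5804 0.2328] yaw 68.30 tilt 0.07 w 0.0870 g 0.0 F [-0.2 -0.3  0.7]
units of 3cm dx dy dz [-10.04  -8.09   2.77] az units 12.80 tilt fix ax ay [ 0.012 -0.   ]invalid input at $[0]: expected keys claw, dx, dy, dz, ax, ay, az
invalid input at $[0]: expected keys claw, dx, dy, dz, ax, ay, az
```

```bash
python3 -m crank '[{"claw":-1,"dx":0,"dy":0,"dz":0,"ax":0,"ay":0,"az":1},{"claw":-1,"dx":0,"dy":0,"dz":0,"ax":0,"ay":0,"az":1},{"claw":-1,"dx":0,"dy":0,"dz":0,"ax":0,"ay":0,"az":1},{"claw":-1,"dx":0,"dy":0,"dz":0,"ax":0,"ay":0,"az":1},{"claw":-1,"dx":0,"dy":0,"dz":0,"ax":0,"ay":0,"az":1},{"claw":-1,"dx":0,"dy":0,"dz":0,"ax":0,"ay":0,"az":1},{"claw":-1,"dx":0,"dy":0,"dz":0,"ax":0,"ay":0,"az":1},{"claw":-1,"dx":0,"dy":0,"dz":0,"ax":0,"ay":0,"az":1}]' 40
python3 -m crank '[{"claw":-1,"dx":0,"dy":0,"dz":0,"ax":0,"ay":0,"az":1},{"claw":-1,"dx":0,"dy":0,"dz":0,"ax":0,"ay":0,"az":1},{"claw":-1,"dx":0,"dy":0,"dz":0,"ax":0,"ay":0,"az":1},{"claw":-1,"dx":0,"dy":0,"dz":0,"ax":0,"ay":0,"az":1},{"claw":-1,"dx":0,"dy":0,"dz":0,"ax":0,"ay":0,"az":0.8},{"claw":-1,"dx":0,"dy":0,"dz":0,"ax":0,"ay":0,"az":0}]'
python3 to.py .4212 .2435 .15 -8.5
```

```text
time: 0.77
ee_pos: [0.231, 0.5805, 0.2331]
eef_rot: [0.574, 0.819, -0.0, 0.0]
ft_force: [0.3, 0.2, -0.3]
width: 0.0869
grip_force: 0.0
time: 1.27
ee_pos: [0.231, 0.5805, 0.2331]
eef_rot: [0.759, 0.651, -0.0, 0.0]
ft_force: [-0.7, -0.3, -0.2]
width: 0.087
grip_force: 0.0
t 1.3 pos [0.231  0.5805 0.2331] yaw -8.73 tilt 0.04 w 0.0870 g 0.0 F [-0.7 -0.3 -0.2]
units of 3cm dx dy dz [-10.14   7.97   2.78] az units -0.04 tilt fix ax ay [ 0.001 -0.007]
```

```bash
python3 -m crank '[{"claw":-1,"dx":-0.72,"dy":0.57,"dz":0.2,"ax":0,"ay":0,"az":0},{"claw":-1,"dx":-0.72,"dy":0.57,"dz":0.2,"ax":0,"ay":0,"az":0},{"claw":-1,"dx":-0.72,"dy":0.57,"dz":0.2,"ax":0,"ay":0,"az":0},{"claw":-1,"dx":-0.72,"dy":0.57,"dz":0.2,"ax":0,"ay":0,"az":0},{"claw":-1,"dx":-0.72,"dy":0.57,"dz":0.2,"ax":0,"ay":0,"az":0},{"claw":-1,"dx":-0.72,"dy":0.57,"dz":0.2,"ax":0,"ay":0,"az":0},{"claw":-1,"dx":-0.72,"dy":0.57,"dz":0.2,"ax":0,"ay":0,"az":0}]'
python3 -m crank '[{"claw":-1,"dx":-0.72,"dy":0.57,"dz":0.2,"ax":0,"ay":0,"az":0},{"claw":-1,"dx":-0.72,"dy":0.57,"dz":0.2,"ax":0,"ay":0,"az":0},{"claw":-1,"dx":-0.72,"dy":0.57,"dz":0.2,"ax":0,"ay":0,"az":0},{"claw":-1,"dx":-0.72,"dy":0.57,"dz":0.2,"ax":0,"ay":0,"az":0},{"claw":-1,"dx":-0.72,"dy":0.57,"dz":0.2,"ax":0,"ay":0,"az":0},{"claw":-1,"dx":-0.72,"dy":0.57,"dz":0.2,"ax":0,"ay":0,"az":0},{"claw":-1,"dx":-0.72,"dy":0.57,"dz":0.2,"ax":0,"ay":0,"az":0},{"claw":-1,"dx":0,"dy":0,"dz":0,"ax":0,"ay":0,"az":0}]' >/dev/null
python3 to.py .4212 .2435 .056 -8.5
python3 - <<'E'
from bench import r
import cv2
c=r.camera('top')['color'][160:260,110:240,::-1]; s=r.camera('side')['color'][100:230,140:300,::-1]
f=lambda a:cv2.resize(a,(520,400) if a is c else (490,400),interpolation=cv2.INTER_CUBIC)
import numpy as np
cv2.imwrite('pics/a1.png',np.vstack([cv2.resize(s,(730,593),interpolation=cv2.INTER_CUBIC)]))
E
```

```text
time: 1.85
ee_pos: [0.3276, 0.4121, 0.1911]
eef_rot: [0.756, 0.654, -0.0, 0.0]
ft_force: [-0.3, 0.8, -0.5]
width: 0.0872
grip_force: 0.0
t 2.5 pos [0.4253 0.2408 0.1486] yaw -8.70 tilt 0.14 w 0.0871 g 0.0 F [-0.4 -0.5  0.3]
units of 3cm dx dy dz [ 0.08 -0.15  3.09] az units -0.03 tilt fix ax ay [-0.001 -0.023]
```

View pics/a1.png

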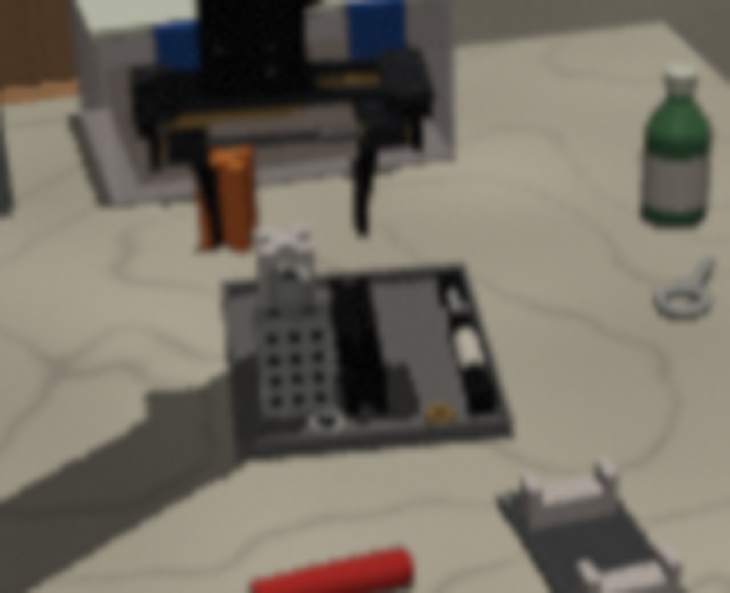

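The side crop shows the open fingers (210,240 and 362,230) straddling the row above the block at (295,360). I'll go down and grip.

```bash
python3 -m crank '[{"claw":-1,"dx":0.08,"dy":-0.15,"dz":0,"ax":0,"ay":0,"az":0},{"claw":-1,"dx":0,"dy":0,"dz":0.62,"ax":0,"ay":0,"az":0},{"claw":-1,"dx":0,"dy":0,"dz":0.62,"ax":0,"ay":0,"az":0},{"claw":-1,"dx":0,"dy":0,"dz":0.62,"ax":0,"ay":0,"az":0},{"claw":-1,"dx":0,"dy":0,"dz":0.62,"ax":0,"ay":0,"az":0},{"claw":-1,"dx":0,"dy":0,"dz":0.62,"ax":0,"ay":0,"az":0},{"claw":-1,"dx":0,"dy":0,"dz":0,"ax":0,"ay":0,"az":0}]' 40 >/dev/null
python3 to.py .4212 .2435 .056 -8.5
python3 -m crank '[{"claw":1,"dx":0,"dy":0,"dz":0,"ax":0,"ay":0,"az":0},{"claw":1,"dx":0,"dy":0,"dz":0,"ax":0,"ay":0,"az":0},{"claw":1,"dx":0,"dy":0,"dz":0,"ax":0,"ay":0,"az":0},{"claw":1,"dx":0,"dy":0,"dz":0,"ax":0,"ay":0,"az":0},{"claw":1,"dx":0,"dy":0,"dz":0,"ax":0,"ay":0,"az":0},{"claw":1,"dx":0,"dy":0,"dz":0,"ax":0,"ay":0,"az":0}]' 40 >/dev/null
python3 to.py .4854 -.3516 .15 -8.5
```

```text
t 3.2 pos [0.4164 0.2497 0.0537] yaw -8.29 tilt 0.27 w 0.0870 g 0.0 F [-2.1 -1.1 -0.7]
units of 3cm dx dy dz [-0.18  0.19 -0.08] az units 0.04 tilt fix ax ay [ 0.033 -0.032]
t 3.7 pos [0.4198 0.2496 0.0573] yaw -8.50 tilt 0.11 w 0.0551 g 2.0 F [ 4.3 -0.3  0.8]
units of 3cm dx dy dz [-19.49   5.13  -3.11] az units 0.00 tilt fix ax ay [-0.013  0.013]
```

```bash
python3 -m crank '[{"claw":1,"dx":0,"dy":0,"dz":0,"ax":0,"ay":0,"az":0},{"claw":1,"dx":0,"dy":0,"dz":0,"ax":0,"ay":0,"az":0},{"claw":1,"dx":0,"dy":0,"dz":0,"ax":0,"ay":0,"az":0}]' 40 >/dev/null
python3 to.py .4854 -.3516 .15 -8.5
python3 -m crank '[{"claw":1,"dx":0,"dy":0,"dz":-0.3,"ax":0,"ay":0,"az":0},{"claw":1,"dx":0,"dy":0,"dz":-0.6,"ax":0,"ay":0,"az":0},{"claw":1,"dx":0,"dy":0,"dz":-0.8,"ax":0,"ay":0,"az":0},{"claw":1,"dx":0,"dy":0,"dz":-0.8,"ax":0,"ay":0,"az":0},{"claw":1,"dx":0,"dy":0,"dz":-0.6,"ax":0,"ay":0,"az":0},{"claw":1,"dx":0,"dy":0,"dz":0,"ax":0,"ay":0,"az":0},{"claw":1,"dx":0,"dy":0,"dz":0,"ax":0,"ay":0,"az":0},{"claw":1,"dx":0,"dy":0,"dz":0,"ax":0,"ay":0,"az":0}]' >/dev/null
python3 to.py .4854 -.3516 .15 -8.5
```

```text
t 4.0 pos [0.4202 0.2496 0.0573] yaw -8.52 tilt 0.13 w 0.0507 g 40.0 F [ 4.6 -0.4  5.6]
units of 3cm dx dy dz [-19.49   5.12  -3.11] az units -0.00 tilt fix ax ay [-0.017  0.014]
t 4.6 pos [0.4178 0.2487 0.1478] yaw -8.49 tilt 0.18 w 0.0509 g 40.0 F [ 0.3 -0.3 -6.8]
units of 3cm dx dy dz [-19.46   5.18  -0.04] az units 0.00 tilt fix ax ay [ 0.022 -0.02 ]
```

```bash
python3 -m crank '[{"claw":1,"dx":-0.4,"dy":0.1,"dz":0,"ax":0,"ay":0,"az":0},{"claw":1,"dx":-0.8,"dy":0.22,"dz":0,"ax":0,"ay":0,"az":0},{"claw":1,"dx":-0.8,"dy":0.22,"dz":0,"ax":0,"ay":0,"az":0},{"claw":1,"dx":-0.8,"dy":0.22,"dz":0,"ax":0,"ay":0,"az":0},{"claw":1,"dx":-0.8,"dy":0.22,"dz":0,"ax":0,"ay":0,"az":0},{"claw":1,"dx":-0.8,"dy":0.22,"dz":0,"ax":0,"ay":0,"az":0},{"claw":1,"dx":-0.8,"dy":0.22,"dz":0,"ax":0,"ay":0,"az":0},{"claw":1,"dx":-0.8,"dy":0.22,"dz":0,"ax":0,"ay":0,"az":0}]' >/dev/null
python3 -m crank '[{"claw":1,"dx":-0.8,"dy":0.22,"dz":0,"ax":0,"ay":0,"az":0},{"claw":1,"dx":-0.8,"dy":0.22,"dz":0,"ax":0,"ay":0,"az":0},{"claw":1,"dx":-0.8,"dy":0.22,"dz":0,"ax":0,"ay":0,"az":0},{"claw":1,"dx":-0.8,"dy":0.22,"dz":0,"ax":0,"ay":0,"az":0},{"claw":1,"dx":-0.8,"dy":0.22,"dz":0,"ax":0,"ay":0,"az":0},{"claw":1,"dx":-0.8,"dy":0.22,"dz":0,"ax":0,"ay":0,"az":0},{"claw":1,"dx":-0.8,"dy":0.22,"dz":0,"ax":0,"ay":0,"az":0},{"claw":1,"dx":-0.8,"dy":0.22,"dz":0,"ax":0,"ay":0,"az":0}]' >/dev/null
python3 -m crank '[{"claw":1,"dx":-0.8,"dy":0.22,"dz":0,"ax":0,"ay":0,"az":0},{"claw":1,"dx":-0.8,"dy":0.22,"dz":0,"ax":0,"ay":0,"az":0},{"claw":1,"dx":-0.8,"dy":0.22,"dz":0,"ax":0,"ay":0,"az":0},{"claw":1,"dx":-0.8,"dy":0.22,"dz":0,"ax":0,"ay":0,"az":0},{"claw":1,"dx":-0.8,"dy":0.22,"dz":0,"ax":0,"ay":0,"az":0},{"claw":1,"dx":-0.8,"dy":0.22,"dz":0,"ax":0,"ay":0,"az":0},{"claw":1,"dx":-0.8,"dy":0.22,"dz":0,"ax":0,"ay":0,"az":0},{"claw":1,"dx":-0.6,"dy":0.2,"dz":0,"ax":0,"ay":0,"az":0}]' >/dev/null
python3 -m crank '[{"claw":1,"dx":0,"dy":0,"dz":0,"ax":0,"ay":0,"az":0},{"claw":1,"dx":0,"dy":0,"dz":0,"ax":0,"ay":0,"az":0},{"claw":1,"dx":0,"dy":0,"dz":0,"ax":0,"ay":0,"az":0},{"claw":1,"dx":0,"dy":0,"dz":0,"ax":0,"ay":0,"az":0},{"claw":1,"dx":0,"dy":0,"dz":0,"ax":0,"ay":0,"az":0},{"claw":1,"dx":0,"dy":0,"dz":0,"ax":0,"ay":0,"az":0}]' >/dev/null
python3 to.py .4854 -.3460 .0575 -8.5
```

```text
t 7.1 pos [ 0.4892 -0.3246  0.1494] yaw -8.44 tilt 0.04 w 0.0511 g 40.0 F [ 0.5  0.3 -5.6]
units of 3cm dx dy dz [-0.73 -0.02  3.06] az units 0.01 tilt fix ax ay [0.    0.006]
```

```bash
python3 -m crank '[{"claw":1,"dx":-0.36,"dy":0,"dz":0.4,"ax":0,"ay":0,"az":0},{"claw":1,"dx":-0.37,"dy":0,"dz":0.8,"ax":0,"ay":0,"az":0},{"claw":1,"dx":0,"dy":0,"dz":0.8,"ax":0,"ay":0,"az":0},{"claw":1,"dx":0,"dy":0,"dz":0.6,"ax":0,"ay":0,"az":0},{"claw":1,"dx":0,"dy":0,"dz":0.3,"ax":0,"ay":0,"az":0},{"claw":1,"dx":0,"dy":0,"dz":0.1,"ax":0,"ay":0,"az":0},{"claw":1,"dx":0,"dy":0,"dz":0,"ax":0,"ay":0,"az":0},{"claw":1,"dx":0,"dy":0,"dz":0,"ax":0,"ay":0,"az":0}]' >/dev/null
python3 -m crank '[{"claw":1,"dx":0,"dy":0,"dz":0,"ax":0,"ay":0,"az":0},{"claw":1,"dx":0,"dy":0,"dz":0,"ax":0,"ay":0,"az":0},{"claw":1,"dx":0,"dy":0,"dz":0,"ax":0,"ay":0,"az":0}]' >/dev/null
python3 to.py .4854 -.3460 .0573 -8.5
```

```text
t 8.0 pos [ 0.4863 -0.3472  0.0603] yaw -8.49 tilt 0.07 w 0.0507 g 40.0 F [-0.  -0.3 -5.2]
units of 3cm dx dy dz [ 0.03 -0.04  0.1 ] az units 0.00 tilt fix ax ay [-0.012 -0.001]
```

```bash
python3 -m crank '[{"claw":1,"dx":0,"dy":0,"dz":0.1,"ax":0,"ay":0,"az":0},{"claw":1,"dx":0,"dy":0,"dz":0,"ax":0,"ay":0,"az":0},{"claw":1,"dx":0,"dy":0,"dz":0,"ax":0,"ay":0,"az":0}]'
python3 -m crank '[{"claw":-1,"dx":0,"dy":0,"dz":0,"ax":0,"ay":0,"az":0},{"claw":-1,"dx":0,"dy":0,"dz":0,"ax":0,"ay":0,"az":0},{"claw":-1,"dx":0,"dy":0,"dz":0,"ax":0,"ay":0,"az":0},{"claw":-1,"dx":0,"dy":0,"dz":0,"ax":0,"ay":0,"az":0},{"claw":-1,"dx":0,"dy":0,"dz":0,"ax":0,"ay":0,"az":0}]'
python3 -m crank '[{"claw":-1,"dx":0,"dy":0,"dz":-0.4,"ax":0,"ay":0,"az":0},{"claw":-1,"dx":0,"dy":0,"dz":-0.8,"ax":0,"ay":0,"az":0},{"claw":-1,"dx":0,"dy":0,"dz":-0.9,"ax":0,"ay":0,"az":0},{"claw":-1,"dx":0,"dy":0,"dz":-0.8,"ax":0,"ay":0,"az":0},{"claw":-1,"dx":0,"dy":0,"dz":-0.4,"ax":0,"ay":0,"az":0},{"claw":-1,"dx":0,"dy":0,"dz":0,"ax":0,"ay":0,"az":0},{"claw":-1,"dx":0,"dy":0,"dz":0,"ax":0,"ay":0,"az":0}]' >/dev/null
python3 to.py .4334 .2985 .15 -8.5
```

```text
time: 8.28
ee_pos: [0.4865, -0.3474, 0.0573]
eef_rot: [0.758, 0.653, 0.0, 0.001]
ft_force: [1.0, 0.8, 1.7]
width: 0.0508
grip_force: 40.0
time: 8.7
ee_pos: [0.4858, -0.347, 0.0565]
eef_rot: [0.758, 0.653, 0.0, -0.0]
ft_force: [0.5, 0.2, 0.4]
width: 0.0764
grip_force: 0.0
t 9.3 pos [ 0.4861 -0.347   0.1559] yaw -8.49 tilt 0.06 w 0.0868 g 0.0 F [-0.1 -0.1 -0.4]
units of 3cm dx dy dz [21.02 -4.91  0.2 ] az units 0.00 tilt fix ax ay [-0.01   0.002]
```

```bash
python3 -m crank '[{"claw":-1,"dx":0.5,"dy":-0.2,"dz":0,"ax":0,"ay":0,"az":0},{"claw":-1,"dx":0.9,"dy":-0.2,"dz":0,"ax":0,"ay":0,"az":0},{"claw":-1,"dx":0.9,"dy":-0.2,"dz":0,"ax":0,"ay":0,"az":0},{"claw":-1,"dx":0.9,"dy":-0.2,"dz":0,"ax":0,"ay":0,"az":0},{"claw":-1,"dx":0.9,"dy":-0.2,"dz":0,"ax":0,"ay":0,"az":0},{"claw":-1,"dx":0.9,"dy":-0.2,"dz":0,"ax":0,"ay":0,"az":0},{"claw":-1,"dx":0.9,"dy":-0.2,"dz":0,"ax":0,"ay":0,"az":0},{"claw":-1,"dx":0.9,"dy":-0.2,"dz":0,"ax":0,"ay":0,"az":0}]' >/dev/null
python3 -m crank '[{"claw":-1,"dx":0.9,"dy":-0.2,"dz":0,"ax":0,"ay":0,"az":0},{"claw":-1,"dx":0.9,"dy":-0.2,"dz":0,"ax":0,"ay":0,"az":0},{"claw":-1,"dx":0.9,"dy":-0.2,"dz":0,"ax":0,"ay":0,"az":0},{"claw":-1,"dx":0.9,"dy":-0.2,"dz":0,"ax":0,"ay":0,"az":0},{"claw":-1,"dx":0.9,"dy":-0.2,"dz":0,"ax":0,"ay":0,"az":0},{"claw":-1,"dx":0.9,"dy":-0.2,"dz":0,"ax":0,"ay":0,"az":0},{"claw":-1,"dx":0.9,"dy":-0.2,"dz":0,"ax":0,"ay":0,"az":0},{"claw":-1,"dx":0.9,"dy":-0.2,"dz":0,"ax":0,"ay":0,"az":0}]' >/dev/null
python3 -m crank '[{"claw":-1,"dx":0.9,"dy":-0.2,"dz":0,"ax":0,"ay":0,"az":0},{"claw":-1,"dx":0.9,"dy":-0.2,"dz":0,"ax":0,"ay":0,"az":0},{"claw":-1,"dx":0.9,"dy":-0.2,"dz":0,"ax":0,"ay":0,"az":0},{"claw":-1,"dx":0.9,"dy":-0.2,"dz":0,"ax":0,"ay":0,"az":0},{"claw":-1,"dx":0.9,"dy":-0.2,"dz":0,"ax":0,"ay":0,"az":0},{"claw":-1,"dx":0.9,"dy":-0.2,"dz":0,"ax":0,"ay":0,"az":0},{"claw":-1,"dx":0.9,"dy":-0.3,"dz":0,"ax":0,"ay":0,"az":0},{"claw":-1,"dx":0.3,"dy":-0.1,"dz":0,"ax":0,"ay":0,"az":0}]' >/dev/null
python3 -m crank '[{"claw":-1,"dx":0,"dy":0,"dz":0,"ax":0,"ay":0,"az":0},{"claw":-1,"dx":0,"dy":0,"dz":0,"ax":0,"ay":0,"az":0},{"claw":-1,"dx":0,"dy":0,"dz":0,"ax":0,"ay":0,"az":0},{"claw":-1,"dx":0,"dy":0,"dz":0,"ax":0,"ay":0,"az":0},{"claw":-1,"dx":0,"dy":0,"dz":0,"ax":0,"ay":0,"az":0},{"claw":-1,"dx":0,"dy":0,"dz":0,"ax":0,"ay":0,"az":0}]' >/dev/null
python3 to.py .4334 .2985 .057 -8.5
```

```text
t 11.8 pos [0.4351 0.2847 0.1556] yaw -8.58 tilt 0.01 w 0.0872 g 0.0 F [ 1.1  0.2 -0.2]
units of 3cm dx dy dz [ 0.45 -0.12  3.29] az units -0.01 tilt fix ax ay [-0.     0.002]
```

```bash
python3 -m crank '[{"claw":-1,"dx":0.45,"dy":-0.12,"dz":0.3,"ax":0,"ay":0,"az":0},{"claw":-1,"dx":0,"dy":0,"dz":0.7,"ax":0,"ay":0,"az":0},{"claw":-1,"dx":0,"dy":0,"dz":0.7,"ax":0,"ay":0,"az":0},{"claw":-1,"dx":0,"dy":0,"dz":0.7,"ax":0,"ay":0,"az":0},{"claw":-1,"dx":0,"dy":0,"dz":0.6,"ax":0,"ay":0,"az":0},{"claw":-1,"dx":0,"dy":0,"dz":0.3,"ax":0,"ay":0,"az":0},{"claw":-1,"dx":0,"dy":0,"dz":0,"ax":0,"ay":0,"az":0},{"claw":-1,"dx":0,"dy":0,"dz":0,"ax":0,"ay":0,"az":0}]' >/dev/null
python3 -m crank '[{"claw":-1,"dx":0,"dy":0,"dz":0,"ax":0,"ay":0,"az":0},{"claw":-1,"dx":0,"dy":0,"dz":0,"ax":0,"ay":0,"az":0},{"claw":-1,"dx":0,"dy":0,"dz":0,"ax":0,"ay":0,"az":0}]' >/dev/null
python3 to.py .4334 .2985 .057 -8.5
```

```text
t 12.7 pos [0.4337 0.2998 0.0575] yaw -8.51 tilt 0.10 w 0.0870 g 0.0 F [ 1.  -0.6  0.3]
units of 3cm dx dy dz [-0.05 -0.    0.02] az units -0.00 tilt fix ax ay [-0.009  0.014]
```

```bash
python3 -m crank '[{"claw":1,"dx":-0.05,"dy":0,"dz":0,"ax":0,"ay":0,"az":0},{"claw":1,"dx":0,"dy":0,"dz":0,"ax":0,"ay":0,"az":0},{"claw":1,"dx":0,"dy":0,"dz":0,"ax":0,"ay":0,"az":0},{"claw":1,"dx":0,"dy":0,"dz":0,"ax":0,"ay":0,"az":0},{"claw":1,"dx":0,"dy":0,"dz":0,"ax":0,"ay":0,"az":0},{"claw":1,"dx":0,"dy":0,"dz":0,"ax":0,"ay":0,"az":0},{"claw":1,"dx":0,"dy":0,"dz":0,"ax":0,"ay":0,"az":0},{"claw":1,"dx":0,"dy":0,"dz":0,"ax":0,"ay":0,"az":0}]' 40 >/dev/null
python3 -m crank '[{"claw":1,"dx":0,"dy":0,"dz":0,"ax":0,"ay":0,"az":0},{"claw":1,"dx":0,"dy":0,"dz":0,"ax":0,"ay":0,"az":0},{"claw":1,"dx":0,"dy":0,"dz":0,"ax":0,"ay":0,"az":0},{"claw":1,"dx":0,"dy":0,"dz":0,"ax":0,"ay":0,"az":0},{"claw":1,"dx":0,"dy":0,"dz":0,"ax":0,"ay":0,"az":0}]' >/dev/null
python3 to.py .4777 -.284 .15 -8.5
python3 -m crank '[{"claw":1,"dx":0,"dy":0,"dz":-0.3,"ax":0,"ay":0,"az":0},{"claw":1,"dx":0,"dy":0,"dz":-0.6,"ax":0,"ay":0,"az":0},{"claw":1,"dx":0,"dy":0,"dz":-0.8,"ax":0,"ay":0,"az":0},{"claw":1,"dx":0,"dy":0,"dz":-0.8,"ax":0,"ay":0,"az":0},{"claw":1,"dx":0,"dy":0,"dz":-0.6,"ax":0,"ay":0,"az":0},{"claw":1,"dx":0,"dy":0,"dz":-0.2,"ax":0,"ay":0,"az":0},{"claw":1,"dx":0,"dy":0,"dz":0,"ax":0,"ay":0,"az":0},{"claw":1,"dx":0,"dy":0,"dz":0,"ax":0,"ay":0,"az":0}]' >/dev/null
python3 to.py .4777 -.284 .15 -8.5
```

```text
t 13.8 pos [0.4331 0.2978 0.0566] yaw -8.51 tilt 0.01 w 0.0307 g 40.0 F [ 0.8 -0.8 -0.8]
units of 3cm dx dy dz [-18.96   4.34  -3.12] az units -0.00 tilt fix ax ay [-0.002  0.001]
t 14.4 pos [0.4325 0.2977 0.1549] yaw -8.49 tilt 0.05 w 0.0307 g 40.0 F [ 0.5 -0.1 -3.3]
units of 3cm dx dy dz [-18.95   4.35   0.17] az units 0.00 tilt fix ax ay [ 0.006 -0.004]
```

```bash
python3 -m crank '[{"claw":1,"dx":-0.5,"dy":0.18,"dz":0,"ax":0,"ay":0,"az":0},{"claw":1,"dx":-0.82,"dy":0.18,"dz":0,"ax":0,"ay":0,"az":0},{"claw":1,"dx":-0.82,"dy":0.18,"dz":0,"ax":0,"ay":0,"az":0},{"claw":1,"dx":-0.82,"dy":0.18,"dz":0,"ax":0,"ay":0,"az":0},{"claw":1,"dx":-0.82,"dy":0.18,"dz":0,"ax":0,"ay":0,"az":0},{"claw":1,"dx":-0.82,"dy":0.18,"dz":0,"ax":0,"ay":0,"az":0},{"claw":1,"dx":-0.82,"dy":0.18,"dz":0,"ax":0,"ay":0,"az":0},{"claw":1,"dx":-0.82,"dy":0.18,"dz":0,"ax":0,"ay":0,"az":0}]' >/dev/null
python3 -m crank '[{"claw":1,"dx":-0.82,"dy":0.18,"dz":0,"ax":0,"ay":0,"az":0},{"claw":1,"dx":-0.82,"dy":0.18,"dz":0,"ax":0,"ay":0,"az":0},{"claw":1,"dx":-0.82,"dy":0.18,"dz":0,"ax":0,"ay":0,"az":0},{"claw":1,"dx":-0.82,"dy":0.18,"dz":0,"ax":0,"ay":0,"az":0},{"claw":1,"dx":-0.82,"dy":0.18,"dz":0,"ax":0,"ay":0,"az":0},{"claw":1,"dx":-0.82,"dy":0.18,"dz":0,"ax":0,"ay":0,"az":0},{"claw":1,"dx":-0.82,"dy":0.18,"dz":0,"ax":0,"ay":0,"az":0},{"claw":1,"dx":-0.82,"dy":0.18,"dz":0,"ax":0,"ay":0,"az":0}]' >/dev/null
python3 -m crank '[{"claw":1,"dx":-0.82,"dy":0.18,"dz":0,"ax":0,"ay":0,"az":0},{"claw":1,"dx":-0.82,"dy":0.18,"dz":0,"ax":0,"ay":0,"az":0},{"claw":1,"dx":-0.82,"dy":0.18,"dz":0,"ax":0,"ay":0,"az":0},{"claw":1,"dx":-0.82,"dy":0.18,"dz":0,"ax":0,"ay":0,"az":0},{"claw":1,"dx":-0.82,"dy":0.18,"dz":0,"ax":0,"ay":0,"az":0},{"claw":1,"dx":-0.82,"dy":0.18,"dz":0,"ax":0,"ay":0,"az":0},{"claw":1,"dx":-0.82,"dy":0.18,"dz":0,"ax":0,"ay":0,"az":0},{"claw":1,"dx":-0.4,"dy":0.18,"dz":0,"ax":0,"ay":0,"az":0}]' >/dev/null
python3 -m crank '[{"claw":1,"dx":0,"dy":0,"dz":0,"ax":0,"ay":0,"az":0},{"claw":1,"dx":0,"dy":0,"dz":0,"ax":0,"ay":0,"az":0},{"claw":1,"dx":0,"dy":0,"dz":0,"ax":0,"ay":0,"az":0},{"claw":1,"dx":0,"dy":0,"dz":0,"ax":0,"ay":0,"az":0},{"claw":1,"dx":0,"dy":0,"dz":0,"ax":0,"ay":0,"az":0},{"claw":1,"dx":0,"dy":0,"dz":0,"ax":0,"ay":0,"az":0}]' >/dev/null
python3 to.py .4777 -.284 .0576 -8.5
```

```text
t 16.9 pos [ 0.4773 -0.2825  0.1555] yaw -8.44 tilt 0.04 w 0.0309 g 40.0 F [ 0.6 -0.1 -3.5]
units of 3cm dx dy dz [-0.05  0.02  3.26] az units 0.01 tilt fix ax ay [-0.001  0.006]
```

```bash
python3 -m crank '[{"claw":1,"dx":-0.05,"dy":0,"dz":0.4,"ax":0,"ay":0,"az":0},{"claw":1,"dx":0,"dy":0,"dz":0.8,"ax":0,"ay":0,"az":0},{"claw":1,"dx":0,"dy":0,"dz":0.8,"ax":0,"ay":0,"az":0},{"claw":1,"dx":0,"dy":0,"dz":0.7,"ax":0,"ay":0,"az":0},{"claw":1,"dx":0,"dy":0,"dz":0.4,"ax":0,"ay":0,"az":0},{"claw":1,"dx":0,"dy":0,"dz":0.16,"ax":0,"ay":0,"az":0},{"claw":1,"dx":0,"dy":0,"dz":0,"ax":0,"ay":0,"az":0},{"claw":1,"dx":0,"dy":0,"dz":0,"ax":0,"ay":0,"az":0}]' >/dev/null
python3 -m crank '[{"claw":1,"dx":0,"dy":0,"dz":0,"ax":0,"ay":0,"az":0},{"claw":1,"dx":0,"dy":0,"dz":0,"ax":0,"ay":0,"az":0},{"claw":1,"dx":0,"dy":0,"dz":0,"ax":0,"ay":0,"az":0}]' 
python3 -m crank '[{"claw":-1,"dx":0,"dy":0,"dz":0,"ax":0,"ay":0,"az":0},{"claw":-1,"dx":0,"dy":0,"dz":0,"ax":0,"ay":0,"az":0},{"claw":-1,"dx":0,"dy":0,"dz":0,"ax":0,"ay":0,"az":0},{"claw":-1,"dx":0,"dy":0,"dz":0,"ax":0,"ay":0,"az":0},{"claw":-1,"dx":0,"dy":0,"dz":0,"ax":0,"ay":0,"az":0}]'
python3 -m crank '[{"claw":-1,"dx":0,"dy":0,"dz":-0.4,"ax":0,"ay":0,"az":0},{"claw":-1,"dx":0,"dy":0,"dz":-0.8,"ax":0,"ay":0,"az":0},{"claw":-1,"dx":0,"dy":0,"dz":-0.9,"ax":0,"ay":0,"az":0},{"claw":-1,"dx":0,"dy":0,"dz":-0.8,"ax":0,"ay":0,"az":0},{"claw":-1,"dx":0,"dy":0,"dz":-0.4,"ax":0,"ay":0,"az":0},{"claw":-1,"dx":0,"dy":0,"dz":0,"ax":0,"ay":0,"az":0},{"claw":-1,"dx":0,"dy":0,"dz":0,"ax":0,"ay":0,"az":0}]' >/dev/null
python3 to.py .4415 .3503 .15 -8
```

```text
time: 17.87
ee_pos: [0.4772, -0.2848, 0.058]
eef_rot: [0.758, 0.653, 0.0, 0.0]
ft_force: [0.7, 0.1, -3.5]
width: 0.0308
grip_force: 40.0
time: 18.28
ee_pos: [0.4771, -0.2848, 0.0579]
eef_rot: [0.758, 0.653, 0.0, 0.0]
ft_force: [-0.1, 0.9, 0.6]
width: 0.0563
grip_force: 0.0
t 18.9 pos [ 0.4772 -0.2847  0.1571] yaw -8.49 tilt 0.07 w 0.0868 g 0.0 F [-0.4  0.2 -0.6]
units of 3cm dx dy dz [20.76 -4.3   0.24] az units -0.08 tilt fix ax ay [-0.012  0.004]
```

```bash
python3 -m crank '[{"claw":-1,"dx":0.5,"dy":-0.18,"dz":0,"ax":0,"ay":0,"az":0},{"claw":-1,"dx":0.9,"dy":-0.18,"dz":0,"ax":0,"ay":0,"az":0},{"claw":-1,"dx":0.9,"dy":-0.18,"dz":0,"ax":0,"ay":0,"az":0},{"claw":-1,"dx":0.9,"dy":-0.18,"dz":0,"ax":0,"ay":0,"az":0},{"claw":-1,"dx":0.9,"dy":-0.18,"dz":0,"ax":0,"ay":0,"az":0},{"claw":-1,"dx":0.9,"dy":-0.18,"dz":0,"ax":0,"ay":0,"az":0},{"claw":-1,"dx":0.9,"dy":-0.18,"dz":0,"ax":0,"ay":0,"az":0},{"claw":-1,"dx":0.9,"dy":-0.18,"dz":0,"ax":0,"ay":0,"az":0}]' >/dev/null
python3 -m crank '[{"claw":-1,"dx":0.9,"dy":-0.18,"dz":0,"ax":0,"ay":0,"az":0},{"claw":-1,"dx":0.9,"dy":-0.18,"dz":0,"ax":0,"ay":0,"az":0},{"claw":-1,"dx":0.9,"dy":-0.18,"dz":0,"ax":0,"ay":0,"az":0},{"claw":-1,"dx":0.9,"dy":-0.18,"dz":0,"ax":0,"ay":0,"az":0},{"claw":-1,"dx":0.9,"dy":-0.18,"dz":0,"ax":0,"ay":0,"az":0},{"claw":-1,"dx":0.9,"dy":-0.18,"dz":0,"ax":0,"ay":0,"az":0},{"claw":-1,"dx":0.9,"dy":-0.18,"dz":0,"ax":0,"ay":0,"az":0},{"claw":-1,"dx":0.9,"dy":-0.18,"dz":0,"ax":0,"ay":0,"az":0}]' >/dev/null
python3 -m crank '[{"claw":-1,"dx":0.9,"dy":-0.18,"dz":0,"ax":0,"ay":0,"az":0},{"claw":-1,"dx":0.9,"dy":-0.18,"dz":0,"ax":0,"ay":0,"az":0},{"claw":-1,"dx":0.9,"dy":-0.18,"dz":0,"ax":0,"ay":0,"az":0},{"claw":-1,"dx":0.9,"dy":-0.18,"dz":0,"ax":0,"ay":0,"az":0},{"claw":-1,"dx":0.9,"dy":-0.18,"dz":0,"ax":0,"ay":0,"az":0},{"claw":-1,"dx":0.9,"dy":-0.18,"dz":0,"ax":0,"ay":0,"az":0},{"claw":-1,"dx":0.9,"dy":-0.18,"dz":0,"ax":0,"ay":0,"az":0},{"claw":-1,"dx":0.46,"dy":-0.18,"dz":0,"ax":0,"ay":0,"az":0}]' >/dev/null
python3 -m crank '[{"claw":-1,"dx":0,"dy":0,"dz":0,"ax":0,"ay":0,"az":0},{"claw":-1,"dx":0,"dy":0,"dz":0,"ax":0,"ay":0,"az":0},{"claw":-1,"dx":0,"dy":0,"dz":0,"ax":0,"ay":0,"az":0},{"claw":-1,"dx":0,"dy":0,"dz":0,"ax":0,"ay":0,"az":0},{"claw":-1,"dx":0,"dy":0,"dz":0,"ax":0,"ay":0,"az":0},{"claw":-1,"dx":0,"dy":0,"dz":0,"ax":0,"ay":0,"az":0}]' >/dev/null
python3 to.py .4415 .3503 .057 -8
```

```text
t 21.4 pos [0.4412 0.3496 0.1569] yaw -8.58 tilt 0.02 w 0.0864 g 0.0 F [ 0.9  0.1 -0.4]
units of 3cm dx dy dz [0.03 0.01 3.33] az units -0.10 tilt fix ax ay [-0.001  0.003]
```

```bash
python3 -m crank '[{"claw":-1,"dx":0,"dy":0,"dz":0.33,"ax":0,"ay":0,"az":0},{"claw":-1,"dx":0,"dy":0,"dz":0.7,"ax":0,"ay":0,"az":0},{"claw":-1,"dx":0,"dy":0,"dz":0.7,"ax":0,"ay":0,"az":0},{"claw":-1,"dx":0,"dy":0,"dz":0.7,"ax":0,"ay":0,"az":0},{"claw":-1,"dx":0,"dy":0,"dz":0.6,"ax":0,"ay":0,"az":0},{"claw":-1,"dx":0,"dy":0,"dz":0.3,"ax":0,"ay":0,"az":0},{"claw":-1,"dx":0,"dy":0,"dz":0,"ax":0,"ay":0,"az":0},{"claw":-1,"dx":0,"dy":0,"dz":0,"ax":0,"ay":0,"az":0}]' 40
python3 -m crank '[{"claw":1,"dx":0,"dy":0,"dz":0,"ax":0,"ay":0,"az":0},{"claw":1,"dx":0,"dy":0,"dz":0,"ax":0,"ay":0,"az":0},{"claw":1,"dx":0,"dy":0,"dz":0,"ax":0,"ay":0,"az":0},{"claw":1,"dx":0,"dy":0,"dz":0,"ax":0,"ay":0,"az":0},{"claw":1,"dx":0,"dy":0,"dz":0,"ax":0,"ay":0,"az":0},{"claw":1,"dx":0,"dy":0,"dz":0,"ax":0,"ay":0,"az":0},{"claw":1,"dx":0,"dy":0,"dz":0,"ax":0,"ay":0,"az":0},{"claw":1,"dx":0,"dy":0,"dz":0,"ax":0,"ay":0,"az":0}]' 40 >/dev/null
python3 -m crank '[{"claw":1,"dx":0,"dy":0,"dz":0,"ax":0,"ay":0,"az":0},{"claw":1,"dx":0,"dy":0,"dz":0,"ax":0,"ay":0,"az":0},{"claw":1,"dx":0,"dy":0,"dz":0,"ax":0,"ay":0,"az":0},{"claw":1,"dx":0,"dy":0,"dz":0,"ax":0,"ay":0,"az":0}]' >/dev/null
python3 to.py .470 -.2164 .15 -8.5
python3 -m crank '[{"claw":1,"dx":0,"dy":0,"dz":-0.3,"ax":0,"ay":0,"az":0},{"claw":1,"dx":0,"dy":0,"dz":-0.6,"ax":0,"ay":0,"az":0},{"claw":1,"dx":0,"dy":0,"dz":-0.8,"ax":0,"ay":0,"az":0},{"claw":1,"dx":0,"dy":0,"dz":-0.8,"ax":0,"ay":0,"az":0},{"claw":1,"dx":0,"dy":0,"dz":-0.6,"ax":0,"ay":0,"az":0},{"claw":1,"dx":0,"dy":0,"dz":-0.2,"ax":0,"ay":0,"az":0},{"claw":1,"dx":0,"dy":0,"dz":0,"ax":0,"ay":0,"az":0},{"claw":1,"dx":0,"dy":0,"dz":0,"ax":0,"ay":0,"az":0}]' >/dev/null
python3 to.py .470 -.2164 .15 -8.5
```

```text
time: 22.03
ee_pos: [0.4409, 0.3502, 0.0568]
eef_rot: [0.758, 0.653, -0.0, 0.0]
ft_force: [0.9, -0.0, 0.3]
width: 0.0869
grip_force: 0.0
t 23.0 pos [0.4409 0.3504 0.0569] yaw -8.51 tilt 0.00 w 0.0393 g 39.9 F [-1.3 -0.2  0.1]
units of 3cm dx dy dz [-18.54   3.75  -3.11] az units -0.00 tilt fix ax ay [-0.     0.001]
t 23.7 pos [0.4405 0.3502 0.1553] yaw -8.50 tilt 0.03 w 0.0400 g 39.9 F [ 0.2  0.3 -2.1]
units of 3cm dx dy dz [-18.54   3.76   0.18] az units 0.00 tilt fix ax ay [ 0.005 -0.003]
```

```bash
python3 -m crank '[{"claw":1,"dx":-0.5,"dy":0.16,"dz":0,"ax":0,"ay":0,"az":0},{"claw":1,"dx":-0.8,"dy":0.16,"dz":0,"ax":0,"ay":0,"az":0},{"claw":1,"dx":-0.8,"dy":0.16,"dz":0,"ax":0,"ay":0,"az":0},{"claw":1,"dx":-0.8,"dy":0.16,"dz":0,"ax":0,"ay":0,"az":0},{"claw":1,"dx":-0.8,"dy":0.16,"dz":0,"ax":0,"ay":0,"az":0},{"claw":1,"dx":-0.8,"dy":0.16,"dz":0,"ax":0,"ay":0,"az":0},{"claw":1,"dx":-0.8,"dy":0.16,"dz":0,"ax":0,"ay":0,"az":0},{"claw":1,"dx":-0.8,"dy":0.16,"dz":0,"ax":0,"ay":0,"az":0}]' >/dev/null
python3 -m crank '[{"claw":1,"dx":-0.8,"dy":0.16,"dz":0,"ax":0,"ay":0,"az":0},{"claw":1,"dx":-0.8,"dy":0.16,"dz":0,"ax":0,"ay":0,"az":0},{"claw":1,"dx":-0.8,"dy":0.16,"dz":0,"ax":0,"ay":0,"az":0},{"claw":1,"dx":-0.8,"dy":0.16,"dz":0,"ax":0,"ay":0,"az":0},{"claw":1,"dx":-0.8,"dy":0.16,"dz":0,"ax":0,"ay":0,"az":0},{"claw":1,"dx":-0.8,"dy":0.16,"dz":0,"ax":0,"ay":0,"az":0},{"claw":1,"dx":-0.8,"dy":0.16,"dz":0,"ax":0,"ay":0,"az":0},{"claw":1,"dx":-0.8,"dy":0.16,"dz":0,"ax":0,"ay":0,"az":0}]' >/dev/null
python3 -m crank '[{"claw":1,"dx":-0.8,"dy":0.16,"dz":0,"ax":0,"ay":0,"az":0},{"claw":1,"dx":-0.8,"dy":0.16,"dz":0,"ax":0,"ay":0,"az":0},{"claw":1,"dx":-0.8,"dy":0.16,"dz":0,"ax":0,"ay":0,"az":0},{"claw":1,"dx":-0.8,"dy":0.16,"dz":0,"ax":0,"ay":0,"az":0},{"claw":1,"dx":-0.8,"dy":0.16,"dz":0,"ax":0,"ay":0,"az":0},{"claw":1,"dx":-0.8,"dy":0.16,"dz":0,"ax":0,"ay":0,"az":0},{"claw":1,"dx":-0.8,"dy":0.16,"dz":0,"ax":0,"ay":0,"az":0},{"claw":1,"dx":-0.44,"dy":0.08,"dz":0,"ax":0,"ay":0,"az":0}]' >/dev/null
python3 -m crank '[{"claw":1,"dx":0,"dy":0,"dz":0,"ax":0,"ay":0,"az":0},{"claw":1,"dx":0,"dy":0,"dz":0,"ax":0,"ay":0,"az":0},{"claw":1,"dx":0,"dy":0,"dz":0,"ax":0,"ay":0,"az":0},{"claw":1,"dx":0,"dy":0,"dz":0,"ax":0,"ay":0,"az":0},{"claw":1,"dx":0,"dy":0,"dz":0,"ax":0,"ay":0,"az":0},{"claw":1,"dx":0,"dy":0,"dz":0,"ax":0,"ay":0,"az":0}]' >/dev/null
python3 to.py .470 -.2164 .0575 -8.5
```

```text
t 26.2 pos [ 0.4703 -0.2156  0.1557] yaw -8.43 tilt 0.03 w 0.0399 g 39.9 F [ 0.  -1.2 -1.5]
units of 3cm dx dy dz [-0.03 -0.    3.27] az units 0.01 tilt fix ax ay [0.001 0.005]
```

```bash
python3 -m crank '[{"claw":1,"dx":0,"dy":0,"dz":0.4,"ax":0,"ay":0,"az":0},{"claw":1,"dx":0,"dy":0,"dz":0.8,"ax":0,"ay":0,"az":0},{"claw":1,"dx":0,"dy":0,"dz":0.8,"ax":0,"ay":0,"az":0},{"claw":1,"dx":0,"dy":0,"dz":0.7,"ax":0,"ay":0,"az":0},{"claw":1,"dx":0,"dy":0,"dz":0.4,"ax":0,"ay":0,"az":0},{"claw":1,"dx":0,"dy":0,"dz":0.17,"ax":0,"ay":0,"az":0},{"claw":1,"dx":0,"dy":0,"dz":0,"ax":0,"ay":0,"az":0},{"claw":1,"dx":0,"dy":0,"dz":0,"ax":0,"ay":0,"az":0}]' >/dev/null
python3 -m crank '[{"claw":1,"dx":0,"dy":0,"dz":0,"ax":0,"ay":0,"az":0},{"claw":1,"dx":0,"dy":0,"dz":0,"ax":0,"ay":0,"az":0},{"claw":1,"dx":0,"dy":0,"dz":0,"ax":0,"ay":0,"az":0}]' 
python3 -m crank '[{"claw":-1,"dx":0,"dy":0,"dz":0,"ax":0,"ay":0,"az":0},{"claw":-1,"dx":0,"dy":0,"dz":0,"ax":0,"ay":0,"az":0},{"claw":-1,"dx":0,"dy":0,"dz":0,"ax":0,"ay":0,"az":0},{"claw":-1,"dx":0,"dy":0,"dz":0,"ax":0,"ay":0,"az":0},{"claw":-1,"dx":0,"dy":0,"dz":0,"ax":0,"ay":0,"az":0}]'
python3 -m crank '[{"claw":-1,"dx":0,"dy":0,"dz":-0.4,"ax":0,"ay":0,"az":0},{"claw":-1,"dx":0,"dy":0,"dz":-0.8,"ax":0,"ay":0,"az":0},{"claw":-1,"dx":0,"dy":0,"dz":-0.9,"ax":0,"ay":0,"az":0},{"claw":-1,"dx":0,"dy":0,"dz":-0.8,"ax":0,"ay":0,"az":0},{"claw":-1,"dx":0,"dy":0,"dz":-0.4,"ax":0,"ay":0,"az":0},{"claw":-1,"dx":0,"dy":0,"dz":0,"ax":0,"ay":0,"az":0},{"claw":-1,"dx":0,"dy":0,"dz":0,"ax":0,"ay":0,"az":0}]' >/dev/null
python3 to.py .4764 .289 .15 -9
python3 - <<'E'
from bench import r
import cv2,pickle
d={n:r.camera(n) for n in('top','side')};pickle.dump(d,open('c1.pkl','wb'))
a=d['top']['color'][168:258,125:225,::-1];a=cv2.resize(a,(400,360),interpolation=cv2.INTER_CUBIC)
b=d['side']['color'][180:350,180:380,::-1];b=cv2.resize(b,(400,360),interpolation=cv2.INTER_CUBIC)
cv2.imwrite('pics/a2.png',cv2.hconcat([a,b]))
E
```

```text
time: 27.12
ee_pos: [0.4704, -0.2163, 0.058]
eef_rot: [0.758, 0.653, 0.0, 0.0]
ft_force: [0.8, 0.1, -2.2]
width: 0.0397
grip_force: 40.0
time: 27.53
ee_pos: [0.4702, -0.2164, 0.0578]
eef_rot: [0.758, 0.653, 0.0, 0.0]
ft_force: [0.1, -0.6, -0.4]
width: 0.0656
grip_force: 0.0
t 28.1 pos [ 0.4704 -0.2162  0.157 ] yaw -8.48 tilt 0.08 w 0.0868 g 0.0 F [ 0.6 -0.5 -0.3]
units of 3cm dx dy dz [16.68 -2.29  0.24] az units 0.09 tilt fix ax ay [-0.011  0.007]
```

View pics/a2.png

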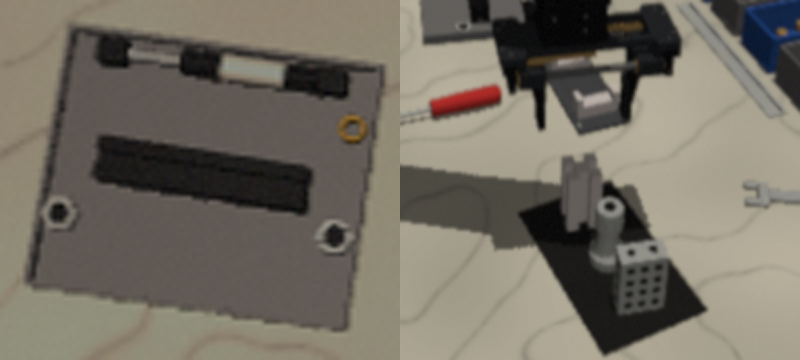

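All three stand on the mat in the right half: stub (580,195), jack (608,235), block (640,275). The bar, (93–313, 136–213) in the left half, hasn't moved and is free in front. Next is the bar.

```bash
python3 -m crank '[{"claw":-0.4,"dx":0.5,"dy":-0.11,"dz":0,"ax":0,"ay":0,"az":0.09},{"claw":-0.4,"dx":0.87,"dy":-0.11,"dz":0,"ax":0,"ay":0,"az":0},{"claw":-0.4,"dx":0.87,"dy":-0.11,"dz":0,"ax":0,"ay":0,"az":0},{"claw":-0.4,"dx":0.87,"dy":-0.11,"dz":0,"ax":0,"ay":0,"az":0},{"claw":-0.4,"dx":0.87,"dy":-0.11,"dz":0,"ax":0,"ay":0,"az":0},{"claw":-0.4,"dx":0.87,"dy":-0.11,"dz":0,"ax":0,"ay":0,"az":0},{"claw":-0.4,"dx":0.87,"dy":-0.11,"dz":0,"ax":0,"ay":0,"az":0}]' >/dev/null
python3 -m crank '[{"claw":-0.4,"dx":0.87,"dy":-0.11,"dz":0,"ax":0,"ay":0,"az":0},{"claw":-0.4,"dx":0.87,"dy":-0.11,"dz":0,"ax":0,"ay":0,"az":0},{"claw":-0.4,"dx":0.87,"dy":-0.11,"dz":0,"ax":0,"ay":0,"az":0},{"claw":-0.4,"dx":0.87,"dy":-0.11,"dz":0,"ax":0,"ay":0,"az":0},{"claw":-0.4,"dx":0.87,"dy":-0.11,"dz":0,"ax":0,"ay":0,"az":0},{"claw":-0.4,"dx":0.87,"dy":-0.11,"dz":0,"ax":0,"ay":0,"az":0}]' >/dev/null
python3 -m crank '[{"claw":-0.4,"dx":0.87,"dy":-0.11,"dz":0,"ax":0,"ay":0,"az":0},{"claw":-0.4,"dx":0.87,"dy":-0.11,"dz":0,"ax":0,"ay":0,"az":0},{"claw":-0.4,"dx":0.87,"dy":-0.11,"dz":0,"ax":0,"ay":0,"az":0},{"claw":-0.4,"dx":0.87,"dy":-0.11,"dz":0,"ax":0,"ay":0,"az":0},{"claw":-0.4,"dx":0.87,"dy":-0.11,"dz":0,"ax":0,"ay":0,"az":0},{"claw":-0.4,"dx":0.87,"dy":-0.11,"dz":0,"ax":0,"ay":0,"az":0},{"claw":-0.4,"dx":0.55,"dy":-0.11,"dz":0,"ax":0,"ay":0,"az":0}]' >/dev/null
python3 -m crank '[{"claw":-0.4,"dx":0,"dy":0,"dz":0,"ax":0,"ay":0,"az":0},{"claw":-0.4,"dx":0,"dy":0,"dz":0,"ax":0,"ay":0,"az":0},{"claw":-0.4,"dx":0,"dy":0,"dz":0,"ax":0,"ay":0,"az":0},{"claw":-0.4,"dx":0,"dy":0,"dz":0,"ax":0,"ay":0,"az":0},{"claw":-0.4,"dx":0,"dy":0,"dz":0,"ax":0,"ay":0,"az":0},{"claw":-0.4,"dx":0,"dy":0,"dz":0,"ax":0,"ay":0,"az":0}]' >/dev/null
python3 to.py .478 .290 .02 -9
```

```text
t 30.4 pos [0.4838 0.2882 0.1569] yaw -9.12 tilt 0.01 w 0.0610 g 0.0 F [0.4 0.3 0.9]
units of 3cm dx dy dz [ 0.03 -0.2   4.56] az units -0.02 tilt fix ax ay [0.    0.002]
```

```bash
python3 -m crank '[{"claw":-0.4,"dx":0.03,"dy":-0.2,"dz":0.4,"ax":0,"ay":0,"az":0},{"claw":-0.4,"dx":0,"dy":0,"dz":0.8,"ax":0,"ay":0,"az":0},{"claw":-0.4,"dx":0,"dy":0,"dz":0.8,"ax":0,"ay":0,"az":0},{"claw":-0.4,"dx":0,"dy":0,"dz":0.8,"ax":0,"ay":0,"az":0},{"claw":-0.4,"dx":0,"dy":0,"dz":0.8,"ax":0,"ay":0,"az":0},{"claw":-0.4,"dx":0,"dy":0,"dz":0.6,"ax":0,"ay":0,"az":0},{"claw":-0.4,"dx":0,"dy":0,"dz":0.3,"ax":0,"ay":0,"az":0},{"claw":-0.4,"dx":0,"dy":0,"dz":0.06,"ax":0,"ay":0,"az":0}]' 40 >/dev/null
python3 -m crank '[{"claw":-0.4,"dx":0,"dy":0,"dz":0,"ax":0,"ay":0,"az":0},{"claw":-0.4,"dx":0,"dy":0,"dz":0,"ax":0,"ay":0,"az":0},{"claw":-0.4,"dx":0,"dy":0,"dz":0,"ax":0,"ay":0,"az":0},{"claw":-0.4,"dx":0,"dy":0,"dz":0,"ax":0,"ay":0,"az":0}]'
python3 -m crank '[{"claw":1,"dx":0,"dy":0,"dz":0,"ax":0,"ay":0,"az":0},{"claw":1,"dx":0,"dy":0,"dz":0,"ax":0,"ay":0,"az":0},{"claw":1,"dx":0,"dy":0,"dz":0,"ax":0,"ay":0,"az":0},{"claw":1,"dx":0,"dy":0,"dz":0,"ax":0,"ay":0,"az":0},{"claw":1,"dx":0,"dy":0,"dz":0,"ax":0,"ay":0,"az":0},{"claw":1,"dx":0,"dy":0,"dz":0,"ax":0,"ay":0,"az":0},{"claw":1,"dx":0,"dy":0,"dz":0,"ax":0,"ay":0,"az":0},{"claw":1,"dx":0,"dy":0,"dz":0,"ax":0,"ay":0,"az":0}]' 40 >/dev/null
python3 to.py .5575 .0096 .15 0.8
python3 -m crank '[{"claw":1,"dx":0,"dy":0,"dz":-0.3,"ax":0,"ay":0,"az":0},{"claw":1,"dx":0,"dy":0,"dz":-0.6,"ax":0,"ay":0,"az":0},{"claw":1,"dx":0,"dy":0,"dz":-0.8,"ax":0,"ay":0,"az":0},{"claw":1,"dx":0,"dy":0,"dz":-0.8,"ax":0,"ay":0,"az":0},{"claw":1,"dx":0,"dy":0,"dz":-0.5,"ax":0,"ay":0,"az":0},{"claw":1,"dx":0,"dy":0,"dz":0,"ax":0,"ay":0,"az":0},{"claw":1,"dx":0,"dy":0,"dz":0,"ax":0,"ay":0,"az":0}]' >/dev/null
python3 to.py .5575 .0096 .11 0.8
```

```text
time: 31.38
ee_pos: [0.4784, 0.2913, 0.021]
eef_rot: [0.761, 0.649, 0.001, -0.0]
ft_force: [0.4, -0.2, -0.2]
width: 0.061
grip_force: 0.0
t 32.0 pos [0.4779 0.2909 0.02  ] yaw -9.05 tilt 0.00 w 0.0296 g 39.8 F [-0.3  0.2 -0.1]
units of 3cm dx dy dz [-8.84  4.09 -4.33] az units -1.64 tilt fix ax ay [-0.     0.001]
t 32.6 pos [0.4782 0.2912 0.1109] yaw -9.04 tilt 0.11 w 0.0299 g 39.8 F [ 0.4  0.1 -1.4]
units of 3cm dx dy dz [-8.85  4.09  0.02] az units -1.64 tilt fix ax ay [-0.009  0.015]
```

```bash
python3 -m crank '[{"claw":1,"dx":-0.5,"dy":0.34,"dz":0,"ax":0,"ay":0,"az":0},{"claw":1,"dx":-0.8,"dy":0.34,"dz":0,"ax":0,"ay":0,"az":0},{"claw":1,"dx":-0.8,"dy":0.34,"dz":0,"ax":0,"ay":0,"az":0},{"claw":1,"dx":-0.8,"dy":0.34,"dz":0,"ax":0,"ay":0,"az":0},{"claw":1,"dx":-0.8,"dy":0.34,"dz":0,"ax":0,"ay":0,"az":0},{"claw":1,"dx":-0.8,"dy":0.34,"dz":0,"ax":0,"ay":0,"az":0},{"claw":1,"dx":-0.8,"dy":0.34,"dz":0,"ax":0,"ay":0,"az":0},{"claw":1,"dx":-0.8,"dy":0.34,"dz":0,"ax":0,"ay":0,"az":0}]' >/dev/null
python3 -m crank '[{"claw":1,"dx":-0.8,"dy":0.34,"dz":0,"ax":0,"ay":0,"az":0},{"claw":1,"dx":-0.8,"dy":0.34,"dz":0,"ax":0,"ay":0,"az":0},{"claw":1,"dx":-0.8,"dy":0.34,"dz":0,"ax":0,"ay":0,"az":0},{"claw":1,"dx":-0.35,"dy":0.34,"dz":0,"ax":0,"ay":0,"az":0},{"claw":1,"dx":0,"dy":0,"dz":0,"ax":0,"ay":0,"az":-0.82},{"claw":1,"dx":0,"dy":0,"dz":0,"ax":0,"ay":0,"az":-0.82}]' >/dev/null
python3 -m crank '[{"claw":1,"dx":0,"dy":0,"dz":0,"ax":0,"ay":0,"az":0},{"claw":1,"dx":0,"dy":0,"dz":0,"ax":0,"ay":0,"az":0},{"claw":1,"dx":0,"dy":0,"dz":0,"ax":0,"ay":0,"az":0},{"claw":1,"dx":0,"dy":0,"dz":0,"ax":0,"ay":0,"az":0},{"claw":1,"dx":0,"dy":0,"dz":0,"ax":0,"ay":0,"az":0},{"claw":1,"dx":0,"dy":0,"dz":0,"ax":0,"ay":0,"az":0}]' >/dev/null
python3 to.py .5575 .0096 .041 0.8
python3 - <<'E'
from bench import r
import cv2
b=r.camera('side')['color'][170:260,210:330,::-1]
cv2.imwrite('pics/a3.png',cv2.resize(b,(760,570),interpolation=cv2.INTER_CUBIC))
E
```

```text
t 34.3 pos [0.557  0.0096 0.1099] yaw 0.77 tilt 0.01 w 0.0296 g 39.8 F [ 0.1 -0.9 -0.6]
units of 3cm dx dy dz [-0.    0.02  2.3 ] az units -0.01 tilt fix ax ay [0.    0.001]
```

View pics/a3.png

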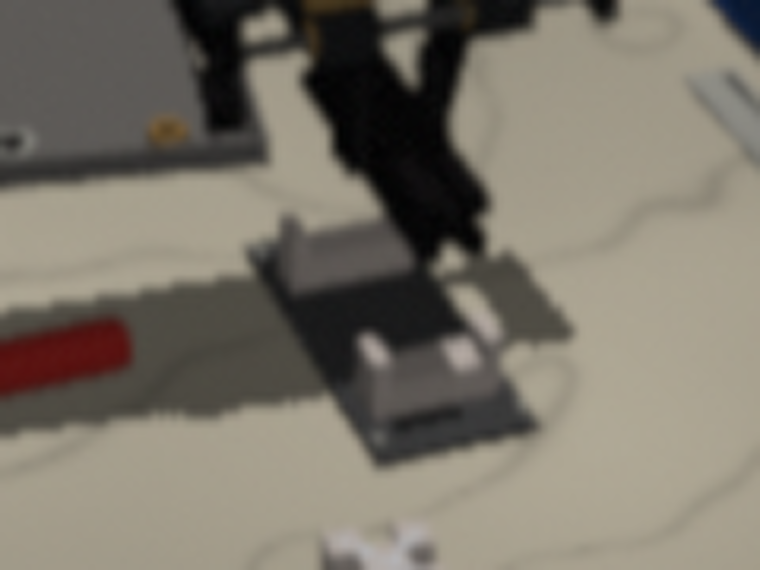

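The bar, held from (330,60) to (480,240), hangs parallel above the cradle's saddles at (345,255) and (430,375). Lowering it now.

```bash
python3 -m crank '[{"claw":1,"dx":0,"dy":0.02,"dz":0.4,"ax":0,"ay":0,"az":0},{"claw":1,"dx":0,"dy":0,"dz":0.6,"ax":0,"ay":0,"az":0},{"claw":1,"dx":0,"dy":0,"dz":0.6,"ax":0,"ay":0,"az":0},{"claw":1,"dx":0,"dy":0,"dz":0.4,"ax":0,"ay":0,"az":0},{"claw":1,"dx":0,"dy":0,"dz":0.2,"ax":0,"ay":0,"az":0},{"claw":1,"dx":0,"dy":0,"dz":0.1,"ax":0,"ay":0,"az":0},{"claw":1,"dx":0,"dy":0,"dz":0,"ax":0,"ay":0,"az":0},{"claw":1,"dx":0,"dy":0,"dz":0,"ax":0,"ay":0,"az":0}]' >/dev/null
python3 -m crank '[{"claw":1,"dx":0,"dy":0,"dz":0,"ax":0,"ay":0,"az":0},{"claw":1,"dx":0,"dy":0,"dz":0,"ax":0,"ay":0,"az":0},{"claw":1,"dx":0,"dy":0,"dz":0,"ax":0,"ay":0,"az":0}]' 
python3 to.py .5575 .0096 .0403 0.8
```

```text
time: 35.27
ee_pos: [0.5579, 0.0096, 0.0413]
eef_rot: [0.702, 0.712, 0.0, 0.0]
ft_force: [-0.1, -1.1, -1.1]
width: 0.0297
grip_force: 39.8
t 35.3 pos [0.5579 0.0096 0.0413] yaw 0.80 tilt 0.04 w 0.0297 g 39.8 F [-0.1 -1.1 -1.1]
units of 3cm dx dy dz [ 0.   -0.01  0.03] az units 0.00 tilt fix ax ay [-0.007  0.003]
```

```bash
python3 -m crank '[{"claw":1,"dx":0,"dy":0,"dz":0.03,"ax":0,"ay":0,"az":0},{"claw":1,"dx":0,"dy":0,"dz":0,"ax":0,"ay":0,"az":0},{"claw":-0.4,"dx":0,"dy":0,"dz":0,"ax":0,"ay":0,"az":0},{"claw":-0.4,"dx":0,"dy":0,"dz":0,"ax":0,"ay":0,"az":0},{"claw":-0.4,"dx":0,"dy":0,"dz":0,"ax":0,"ay":0,"az":0},{"claw":-0.4,"dx":0,"dy":0,"dz":0,"ax":0,"ay":0,"az":0},{"claw":-0.4,"dx":0,"dy":0,"dz":0,"ax":0,"ay":0,"az":0},{"claw":-0.4,"dx":0,"dy":0,"dz":0,"ax":0,"ay":0,"az":0}]'
python3 -m crank '[{"claw":-0.4,"dx":0,"dy":0,"dz":-0.4,"ax":0,"ay":0,"az":0},{"claw":-0.4,"dx":0,"dy":0,"dz":-0.8,"ax":0,"ay":0,"az":0},{"claw":-0.4,"dx":0,"dy":0,"dz":-0.9,"ax":0,"ay":0,"az":0},{"claw":-1,"dx":0,"dy":0,"dz":-0.9,"ax":0,"ay":0,"az":0},{"claw":-1,"dx":0,"dy":0,"dz":-0.6,"ax":0,"ay":0,"az":0.5},{"claw":-1,"dx":0,"dy":0,"dz":-0.2,"ax":0,"ay":0,"az":0.55},{"claw":-1,"dx":0,"dy":0,"dz":0,"ax":0,"ay":0,"az":0.5},{"claw":-1,"dx":0,"dy":0,"dz":0,"ax":0,"ay":0,"az":0}]'  >/dev/null
python3 -m crank '[{"claw":-1,"dx":0,"dy":0,"dz":0,"ax":0,"ay":0,"az":0},{"claw":-1,"dx":0,"dy":0,"dz":0,"ax":0,"ay":0,"az":0},{"claw":-1,"dx":0,"dy":0,"dz":0,"ax":0,"ay":0,"az":0}]' >/dev/null
python3 to.py .4703 -.2163 .157 -8.5
```

```text
time: 35.93
ee_pos: [0.5577, 0.0094, 0.0401]
eef_rot: [0.702, 0.712, 0.0, 0.0]
ft_force: [-0.7, -0.4, 1.4]
width: 0.058
grip_force: 0.0
t 36.9 pos [0.5574 0.0094 0.1539] yaw -8.44 tilt 0.03 w 0.0865 g 0.0 F [ 0.1  0.1 -0. ]
units of 3cm dx dy dz [-7.87 -1.77 -0.1 ] az units 0.01 tilt fix ax ay [ 0.004 -0.001]
```

```bash
python3 -m crank '[{"claw":-1,"dx":-0.5,"dy":-0.18,"dz":-0.1,"ax":0,"ay":0,"az":0},{"claw":-1,"dx":-0.86,"dy":-0.18,"dz":0,"ax":0,"ay":0,"az":0},{"claw":-1,"dx":-0.86,"dy":-0.18,"dz":0,"ax":0,"ay":0,"az":0},{"claw":-1,"dx":-0.86,"dy":-0.18,"dz":0,"ax":0,"ay":0,"az":0},{"claw":-1,"dx":-0.86,"dy":-0.18,"dz":0,"ax":0,"ay":0,"az":0}]' >/dev/null
python3 -m crank '[{"claw":-1,"dx":-0.86,"dy":-0.18,"dz":0,"ax":0,"ay":0,"az":0},{"claw":-1,"dx":-0.86,"dy":-0.18,"dz":0,"ax":0,"ay":0,"az":0},{"claw":-1,"dx":-0.86,"dy":-0.18,"dz":0,"ax":0,"ay":0,"az":0},{"claw":-1,"dx":-0.86,"dy":-0.18,"dz":0,"ax":0,"ay":0,"az":0},{"claw":-1,"dx":-0.49,"dy":-0.15,"dz":0,"ax":0,"ay":0,"az":0},{"claw":-1,"dx":0,"dy":0,"dz":0,"ax":0,"ay":0,"az":0},{"claw":-1,"dx":0,"dy":0,"dz":0,"ax":0,"ay":0,"az":0},{"claw":-1,"dx":0,"dy":0,"dz":0,"ax":0,"ay":0,"az":0}]' >/dev/null
python3 -m crank '[{"claw":-1,"dx":0,"dy":0,"dz":0,"ax":0,"ay":0,"az":0},{"claw":-1,"dx":0,"dy":0,"dz":0,"ax":0,"ay":0,"az":0},{"claw":-1,"dx":0,"dy":0,"dz":0,"ax":0,"ay":0,"az":0}]' >/dev/null
python3 to.py .4703 -.2163 .0575 -8.5
python3 - <<'E'
from bench import r
import cv2
b=r.camera('top')['color'][150:240,230:430,::-1]
cv2.imwrite('pics/a4.png',cv2.resize(b,(800,360),interpolation=cv2.INTER_CUBIC))
E
```

```text
t 38.2 pos [ 0.4705 -0.2155  0.157 ] yaw -8.42 tilt 0.01 w 0.0873 g 0.0 F [-0.7 -0.7 -0.2]
units of 3cm dx dy dz [-0.03 -0.    3.32] az units 0.01 tilt fix ax ay [0.001 0.001]
```

View pics/a4.png

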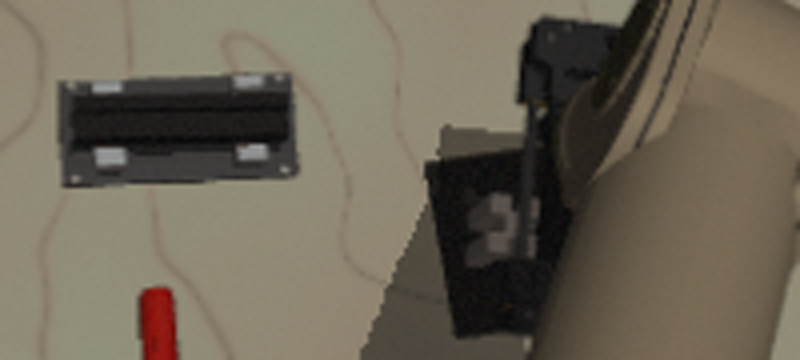

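The bar (72–290, 92–150) lies centred between all four cheeks of the cradle. The stub on the mat is at (500,228), under the gripper. Next I'll return the stub.

```bash
python3 -m crank '[{"claw":-1,"dx":-0.03,"dy":0,"dz":0.32,"ax":0,"ay":0,"az":0},{"claw":-1,"dx":0,"dy":0,"dz":0.7,"ax":0,"ay":0,"az":0},{"claw":-1,"dx":0,"dy":0,"dz":0.7,"ax":0,"ay":0,"az":0},{"claw":-1,"dx":0,"dy":0,"dz":0.7,"ax":0,"ay":0,"az":0},{"claw":-1,"dx":0,"dy":0,"dz":0.6,"ax":0,"ay":0,"az":0},{"claw":-1,"dx":0,"dy":0,"dz":0.3,"ax":0,"ay":0,"az":0},{"claw":-1,"dx":0,"dy":0,"dz":0,"ax":0,"ay":0,"az":0},{"claw":-1,"dx":0,"dy":0,"dz":0,"ax":0,"ay":0,"az":0}]' 40
python3 -m crank '[{"claw":1,"dx":0,"dy":0,"dz":0,"ax":0,"ay":0,"az":0},{"claw":1,"dx":0,"dy":0,"dz":0,"ax":0,"ay":0,"az":0},{"claw":1,"dx":0,"dy":0,"dz":0,"ax":0,"ay":0,"az":0},{"claw":1,"dx":0,"dy":0,"dz":0,"ax":0,"ay":0,"az":0},{"claw":1,"dx":0,"dy":0,"dz":0,"ax":0,"ay":0,"az":0},{"claw":1,"dx":0,"dy":0,"dz":0,"ax":0,"ay":0,"az":0},{"claw":1,"dx":0,"dy":0,"dz":0,"ax":0,"ay":0,"az":0},{"claw":1,"dx":0,"dy":0,"dz":0,"ax":0,"ay":0,"az":0}]' 40 >/dev/null
python3 -m crank '[{"claw":1,"dx":0,"dy":0,"dz":0,"ax":0,"ay":0,"az":0},{"claw":1,"dx":0,"dy":0,"dz":0,"ax":0,"ay":0,"az":0},{"claw":1,"dx":0,"dy":0,"dz":0,"ax":0,"ay":0,"az":0},{"claw":1,"dx":0,"dy":0,"dz":0,"ax":0,"ay":0,"az":0}]'
python3 -m crank '[{"claw":1,"dx":0,"dy":0,"dz":-0.3,"ax":0,"ay":0,"az":0},{"claw":1,"dx":0,"dy":0,"dz":-0.6,"ax":0,"ay":0,"az":0},{"claw":1,"dx":0,"dy":0,"dz":-0.8,"ax":0,"ay":0,"az":0},{"claw":1,"dx":0,"dy":0,"dz":-0.8,"ax":0,"ay":0,"az":0},{"claw":1,"dx":0,"dy":0,"dz":-0.6,"ax":0,"ay":0,"az":0},{"claw":1,"dx":0,"dy":0,"dz":-0.2,"ax":0,"ay":0,"az":0},{"claw":1,"dx":0,"dy":0,"dz":0,"ax":0,"ay":0,"az":0},{"claw":1,"dx":0,"dy":0,"dz":0,"ax":0,"ay":0,"az":0}]' >/dev/null
python3 to.py .4409 .3504 .156 -8.5
```

```text
time: 38.9
ee_pos: [0.4699, -0.2173, 0.0574]
eef_rot: [0.758, 0.653, -0.0, -0.0]
ft_force: [0.4, 0.5, 0.6]
width: 0.0869
grip_force: 0.0
time: 39.9
ee_pos: [0.4701, -0.2171, 0.0574]
eef_rot: [0.758, 0.653, 0.0, 0.0]
ft_force: [0.0, 0.5, 0.3]
width: 0.04
grip_force: 40.0
t 40.6 pos [ 0.4698 -0.2168  0.1559] yaw -8.49 tilt 0.04 w 0.0397 g 40.0 F [ 0.4  0.5 -2.1]
units of 3cm dx dy dz [ 1.856e+01 -3.740e+00  1.000e-02] az units 0.00 tilt fix ax ay [0.003 0.005]
```

```bash
python3 -m crank '[{"claw":1,"dx":0.5,"dy":-0.16,"dz":0,"ax":0,"ay":0,"az":0},{"claw":1,"dx":0.8,"dy":-0.16,"dz":0,"ax":0,"ay":0,"az":0},{"claw":1,"dx":0.8,"dy":-0.16,"dz":0,"ax":0,"ay":0,"az":0},{"claw":1,"dx":0.8,"dy":-0.16,"dz":0,"ax":0,"ay":0,"az":0},{"claw":1,"dx":0.8,"dy":-0.16,"dz":0,"ax":0,"ay":0,"az":0},{"claw":1,"dx":0.8,"dy":-0.16,"dz":0,"ax":0,"ay":0,"az":0},{"claw":1,"dx":0.8,"dy":-0.16,"dz":0,"ax":0,"ay":0,"az":0},{"claw":1,"dx":0.8,"dy":-0.16,"dz":0,"ax":0,"ay":0,"az":0}]' >/dev/null
python3 -m crank '[{"claw":1,"dx":0.8,"dy":-0.16,"dz":0,"ax":0,"ay":0,"az":0},{"claw":1,"dx":0.8,"dy":-0.16,"dz":0,"ax":0,"ay":0,"az":0},{"claw":1,"dx":0.8,"dy":-0.16,"dz":0,"ax":0,"ay":0,"az":0},{"claw":1,"dx":0.8,"dy":-0.16,"dz":0,"ax":0,"ay":0,"az":0},{"claw":1,"dx":0.8,"dy":-0.16,"dz":0,"ax":0,"ay":0,"az":0},{"claw":1,"dx":0.8,"dy":-0.16,"dz":0,"ax":0,"ay":0,"az":0},{"claw":1,"dx":0.8,"dy":-0.16,"dz":0,"ax":0,"ay":0,"az":0},{"claw":1,"dx":0.8,"dy":-0.16,"dz":0,"ax":0,"ay":0,"az":0}]' >/dev/null
python3 -m crank '[{"claw":1,"dx":0.8,"dy":-0.16,"dz":0,"ax":0,"ay":0,"az":0},{"claw":1,"dx":0.8,"dy":-0.16,"dz":0,"ax":0,"ay":0,"az":0},{"claw":1,"dx":0.8,"dy":-0.16,"dz":0,"ax":0,"ay":0,"az":0},{"claw":1,"dx":0.8,"dy":-0.16,"dz":0,"ax":0,"ay":0,"az":0},{"claw":1,"dx":0.8,"dy":-0.16,"dz":0,"ax":0,"ay":0,"az":0},{"claw":1,"dx":0.8,"dy":-0.16,"dz":0,"ax":0,"ay":0,"az":0},{"claw":1,"dx":0.8,"dy":-0.16,"dz":0,"ax":0,"ay":0,"az":0},{"claw":1,"dx":0.46,"dy":-0.06,"dz":0,"ax":0,"ay":0,"az":0}]' >/dev/null
python3 -m crank '[{"claw":1,"dx":0,"dy":0,"dz":0,"ax":0,"ay":0,"az":0},{"claw":1,"dx":0,"dy":0,"dz":0,"ax":0,"ay":0,"az":0},{"claw":1,"dx":0,"dy":0,"dz":0,"ax":0,"ay":0,"az":0},{"claw":1,"dx":0,"dy":0,"dz":0,"ax":0,"ay":0,"az":0},{"claw":1,"dx":0,"dy":0,"dz":0,"ax":0,"ay":0,"az":0},{"claw":1,"dx":0,"dy":0,"dz":0,"ax":0,"ay":0,"az":0}]' >/dev/null
python3 to.py .4409 .3504 .0572 -8.5
```

```text
t 43.1 pos [0.4417 0.3495 0.1566] yaw -8.57 tilt 0.01 w 0.0396 g 40.0 F [ 0.2  0.1 -2.2]
units of 3cm dx dy dz [ 0.03 -0.03  3.31] az units -0.01 tilt fix ax ay [-0.     0.002]
```

```bash
python3 -m crank '[{"claw":1,"dx":0.03,"dy":-0.03,"dz":0.4,"ax":0,"ay":0,"az":0},{"claw":1,"dx":0,"dy":0,"dz":0.8,"ax":0,"ay":0,"az":0},{"claw":1,"dx":0,"dy":0,"dz":0.8,"ax":0,"ay":0,"az":0},{"claw":1,"dx":0,"dy":0,"dz":0.7,"ax":0,"ay":0,"az":0},{"claw":1,"dx":0,"dy":0,"dz":0.4,"ax":0,"ay":0,"az":0},{"claw":1,"dx":0,"dy":0,"dz":0.2,"ax":0,"ay":0,"az":0},{"claw":1,"dx":0,"dy":0,"dz":0,"ax":0,"ay":0,"az":0},{"claw":1,"dx":0,"dy":0,"dz":0,"ax":0,"ay":0,"az":0}]' >/dev/null
python3 -m crank '[{"claw":1,"dx":0,"dy":0,"dz":0,"ax":0,"ay":0,"az":0},{"claw":1,"dx":0,"dy":0,"dz":0,"ax":0,"ay":0,"az":0},{"claw":1,"dx":0,"dy":0,"dz":0,"ax":0,"ay":0,"az":0}]' 
python3 -m crank '[{"claw":-1,"dx":0,"dy":0,"dz":0,"ax":0,"ay":0,"az":0},{"claw":-1,"dx":0,"dy":0,"dz":0,"ax":0,"ay":0,"az":0},{"claw":-1,"dx":0,"dy":0,"dz":0,"ax":0,"ay":0,"az":0},{"claw":-1,"dx":0,"dy":0,"dz":0,"ax":0,"ay":0,"az":0},{"claw":-1,"dx":0,"dy":0,"dz":0,"ax":0,"ay":0,"az":0}]'
python3 -m crank '[{"claw":-1,"dx":0,"dy":0,"dz":-0.4,"ax":0,"ay":0,"az":0},{"claw":-1,"dx":0,"dy":0,"dz":-0.8,"ax":0,"ay":0,"az":0},{"claw":-1,"dx":0,"dy":0,"dz":-0.9,"ax":0,"ay":0,"az":0},{"claw":-1,"dx":0,"dy":0,"dz":-0.8,"ax":0,"ay":0,"az":0},{"claw":-1,"dx":0,"dy":0,"dz":-0.4,"ax":0,"ay":0,"az":0},{"claw":-1,"dx":0,"dy":0,"dz":0,"ax":0,"ay":0,"az":0},{"claw":-1,"dx":0,"dy":0,"dz":0,"ax":0,"ay":0,"az":0}]' >/dev/null
python3 to.py .4771 -.2848 .157 -8.5
```

```text
time: 43.98
ee_pos: [0.4408, 0.3513, 0.0576]
eef_rot: [0.758, 0.653, 0.0, -0.0]
ft_force: [0.6, -0.2, -2.0]
width: 0.0396
grip_force: 40.0
time: 44.4
ee_pos: [0.4407, 0.3513, 0.0576]
eef_rot: [0.758, 0.653, 0.0, -0.0]
ft_force: [0.1, -0.4, -0.0]
width: 0.0653
grip_force: 0.0
t 45.0 pos [0.4408 0.3514 0.157 ] yaw -8.50 tilt 0.07 w 0.0867 g 0.0 F [-1.  -0.3 -0.8]
units of 3cm dx dy dz [-2.079e+01  4.330e+00 -2.000e-02] az units -0.00 tilt fix ax ay [-0.005  0.011]
```

```bash
python3 -m crank '[{"claw":-1,"dx":-0.5,"dy":0.18,"dz":0,"ax":0,"ay":0,"az":0},{"claw":-1,"dx":-0.9,"dy":0.18,"dz":0,"ax":0,"ay":0,"az":0},{"claw":-1,"dx":-0.9,"dy":0.18,"dz":0,"ax":0,"ay":0,"az":0},{"claw":-1,"dx":-0.9,"dy":0.18,"dz":0,"ax":0,"ay":0,"az":0},{"claw":-1,"dx":-0.9,"dy":0.18,"dz":0,"ax":0,"ay":0,"az":0},{"claw":-1,"dx":-0.9,"dy":0.18,"dz":0,"ax":0,"ay":0,"az":0},{"claw":-1,"dx":-0.9,"dy":0.18,"dz":0,"ax":0,"ay":0,"az":0},{"claw":-1,"dx":-0.9,"dy":0.18,"dz":0,"ax":0,"ay":0,"az":0}]' >/dev/null
python3 -m crank '[{"claw":-1,"dx":-0.9,"dy":0.18,"dz":0,"ax":0,"ay":0,"az":0},{"claw":-1,"dx":-0.9,"dy":0.18,"dz":0,"ax":0,"ay":0,"az":0},{"claw":-1,"dx":-0.9,"dy":0.18,"dz":0,"ax":0,"ay":0,"az":0},{"claw":-1,"dx":-0.9,"dy":0.18,"dz":0,"ax":0,"ay":0,"az":0},{"claw":-1,"dx":-0.9,"dy":0.18,"dz":0,"ax":0,"ay":0,"az":0},{"claw":-1,"dx":-0.9,"dy":0.18,"dz":0,"ax":0,"ay":0,"az":0},{"claw":-1,"dx":-0.9,"dy":0.18,"dz":0,"ax":0,"ay":0,"az":0},{"claw":-1,"dx":-0.9,"dy":0.18,"dz":0,"ax":0,"ay":0,"az":0}]' >/dev/null
python3 -m crank '[{"claw":-1,"dx":-0.9,"dy":0.18,"dz":0,"ax":0,"ay":0,"az":0},{"claw":-1,"dx":-0.9,"dy":0.18,"dz":0,"ax":0,"ay":0,"az":0},{"claw":-1,"dx":-0.9,"dy":0.18,"dz":0,"ax":0,"ay":0,"az":0},{"claw":-1,"dx":-0.9,"dy":0.18,"dz":0,"ax":0,"ay":0,"az":0},{"claw":-1,"dx":-0.9,"dy":0.18,"dz":0,"ax":0,"ay":0,"az":0},{"claw":-1,"dx":-0.9,"dy":0.18,"dz":0,"ax":0,"ay":0,"az":0},{"claw":-1,"dx":-0.9,"dy":0.18,"dz":0,"ax":0,"ay":0,"az":0},{"claw":-1,"dx":-0.49,"dy":0.18,"dz":0,"ax":0,"ay":0,"az":0}]' >/dev/null
python3 -m crank '[{"claw":-1,"dx":0,"dy":0,"dz":0,"ax":0,"ay":0,"az":0},{"claw":-1,"dx":0,"dy":0,"dz":0,"ax":0,"ay":0,"az":0},{"claw":-1,"dx":0,"dy":0,"dz":0,"ax":0,"ay":0,"az":0},{"claw":-1,"dx":0,"dy":0,"dz":0,"ax":0,"ay":0,"az":0},{"claw":-1,"dx":0,"dy":0,"dz":0,"ax":0,"ay":0,"az":0},{"claw":-1,"dx":0,"dy":0,"dz":0,"ax":0,"ay":0,"az":0}]' >/dev/null
python3 to.py .4771 -.2848 .0572 -8.5
```

```text
t 47.5 pos [ 0.4767 -0.284   0.1564] yaw -8.43 tilt 0.04 w 0.0871 g 0.0 F [ 0.7 -0.2 -0.4]
units of 3cm dx dy dz [-0.03  0.02  3.31] az units 0.01 tilt fix ax ay [-0.001  0.006]
```

```bash
python3 -m crank '[{"claw":-1,"dx":-0.03,"dy":0.02,"dz":0.31,"ax":0,"ay":0,"az":0},{"claw":-1,"dx":0,"dy":0,"dz":0.7,"ax":0,"ay":0,"az":0},{"claw":-1,"dx":0,"dy":0,"dz":0.7,"ax":0,"ay":0,"az":0},{"claw":-1,"dx":0,"dy":0,"dz":0.7,"ax":0,"ay":0,"az":0},{"claw":-1,"dx":0,"dy":0,"dz":0.6,"ax":0,"ay":0,"az":0},{"claw":-1,"dx":0,"dy":0,"dz":0.3,"ax":0,"ay":0,"az":0},{"claw":-1,"dx":0,"dy":0,"dz":0,"ax":0,"ay":0,"az":0},{"claw":-1,"dx":0,"dy":0,"dz":0,"ax":0,"ay":0,"az":0}]' 40
python3 -m crank '[{"claw":1,"dx":0,"dy":0,"dz":0,"ax":0,"ay":0,"az":0},{"claw":1,"dx":0,"dy":0,"dz":0,"ax":0,"ay":0,"az":0},{"claw":1,"dx":0,"dy":0,"dz":0,"ax":0,"ay":0,"az":0},{"claw":1,"dx":0,"dy":0,"dz":0,"ax":0,"ay":0,"az":0},{"claw":1,"dx":0,"dy":0,"dz":0,"ax":0,"ay":0,"az":0},{"claw":1,"dx":0,"dy":0,"dz":0,"ax":0,"ay":0,"az":0},{"claw":1,"dx":0,"dy":0,"dz":0,"ax":0,"ay":0,"az":0},{"claw":1,"dx":0,"dy":0,"dz":0,"ax":0,"ay":0,"az":0}]' 40 >/dev/null
python3 -m crank '[{"claw":1,"dx":0,"dy":0,"dz":0,"ax":0,"ay":0,"az":0},{"claw":1,"dx":0,"dy":0,"dz":0,"ax":0,"ay":0,"az":0},{"claw":1,"dx":0,"dy":0,"dz":0,"ax":0,"ay":0,"az":0},{"claw":1,"dx":0,"dy":0,"dz":0,"ax":0,"ay":0,"az":0},{"claw":1,"dx":0,"dy":0,"dz":0,"ax":0,"ay":0,"az":0}]'
python3 -m crank '[{"claw":1,"dx":0,"dy":0,"dz":-0.3,"ax":0,"ay":0,"az":0},{"claw":1,"dx":0,"dy":0,"dz":-0.6,"ax":0,"ay":0,"az":0},{"claw":1,"dx":0,"dy":0,"dz":-0.8,"ax":0,"ay":0,"az":0},{"claw":1,"dx":0,"dy":0,"dz":-0.8,"ax":0,"ay":0,"az":0},{"claw":1,"dx":0,"dy":0,"dz":-0.6,"ax":0,"ay":0,"az":0},{"claw":1,"dx":0,"dy":0,"dz":-0.2,"ax":0,"ay":0,"az":0},{"claw":1,"dx":0,"dy":0,"dz":0,"ax":0,"ay":0,"az":0},{"claw":1,"dx":0,"dy":0,"dz":0,"ax":0,"ay":0,"az":0}]' >/dev/null
python3 to.py .4331 .2978 .156 -8.5
```

```text
time: 48.15
ee_pos: [0.477, -0.2859, 0.0571]
eef_rot: [0.758, 0.653, -0.0, -0.0]
ft_force: [0.4, -0.4, -0.5]
width: 0.0867
grip_force: 0.0
time: 49.23
ee_pos: [0.4772, -0.2858, 0.0571]
eef_rot: [0.758, 0.653, 0.0, 0.0]
ft_force: [0.6, -0.1, -1.0]
width: 0.0308
grip_force: 40.0
t 49.9 pos [ 0.4767 -0.2854  0.1554] yaw -8.49 tilt 0.05 w 0.0309 g 40.0 F [-0.1  0.3 -3.4]
units of 3cm dx dy dz [19.01 -4.31 -0.  ] az units 0.00 tilt fix ax ay [0.006 0.006]
```

```bash
python3 -m crank '[{"claw":1,"dx":0.5,"dy":-0.18,"dz":0,"ax":0,"ay":0,"az":0},{"claw":1,"dx":0.82,"dy":-0.18,"dz":0,"ax":0,"ay":0,"az":0},{"claw":1,"dx":0.82,"dy":-0.18,"dz":0,"ax":0,"ay":0,"az":0},{"claw":1,"dx":0.82,"dy":-0.18,"dz":0,"ax":0,"ay":0,"az":0},{"claw":1,"dx":0.82,"dy":-0.18,"dz":0,"ax":0,"ay":0,"az":0},{"claw":1,"dx":0.82,"dy":-0.18,"dz":0,"ax":0,"ay":0,"az":0},{"claw":1,"dx":0.82,"dy":-0.18,"dz":0,"ax":0,"ay":0,"az":0},{"claw":1,"dx":0.82,"dy":-0.18,"dz":0,"ax":0,"ay":0,"az":0}]' >/dev/null
python3 -m crank '[{"claw":1,"dx":0.82,"dy":-0.18,"dz":0,"ax":0,"ay":0,"az":0},{"claw":1,"dx":0.82,"dy":-0.18,"dz":0,"ax":0,"ay":0,"az":0},{"claw":1,"dx":0.82,"dy":-0.18,"dz":0,"ax":0,"ay":0,"az":0},{"claw":1,"dx":0.82,"dy":-0.18,"dz":0,"ax":0,"ay":0,"az":0},{"claw":1,"dx":0.82,"dy":-0.18,"dz":0,"ax":0,"ay":0,"az":0},{"claw":1,"dx":0.82,"dy":-0.18,"dz":0,"ax":0,"ay":0,"az":0},{"claw":1,"dx":0.82,"dy":-0.18,"dz":0,"ax":0,"ay":0,"az":0},{"claw":1,"dx":0.82,"dy":-0.18,"dz":0,"ax":0,"ay":0,"az":0}]' >/dev/null
python3 -m crank '[{"claw":1,"dx":0.82,"dy":-0.18,"dz":0,"ax":0,"ay":0,"az":0},{"claw":1,"dx":0.82,"dy":-0.18,"dz":0,"ax":0,"ay":0,"az":0},{"claw":1,"dx":0.82,"dy":-0.18,"dz":0,"ax":0,"ay":0,"az":0},{"claw":1,"dx":0.82,"dy":-0.18,"dz":0,"ax":0,"ay":0,"az":0},{"claw":1,"dx":0.82,"dy":-0.18,"dz":0,"ax":0,"ay":0,"az":0},{"claw":1,"dx":0.82,"dy":-0.18,"dz":0,"ax":0,"ay":0,"az":0},{"claw":1,"dx":0.82,"dy":-0.18,"dz":0,"ax":0,"ay":0,"az":0},{"claw":1,"dx":0.47,"dy":-0.18,"dz":0,"ax":0,"ay":0,"az":0}]' >/dev/null
python3 -m crank '[{"claw":1,"dx":0,"dy":0,"dz":0,"ax":0,"ay":0,"az":0},{"claw":1,"dx":0,"dy":0,"dz":0,"ax":0,"ay":0,"az":0},{"claw":1,"dx":0,"dy":0,"dz":0,"ax":0,"ay":0,"az":0},{"claw":1,"dx":0,"dy":0,"dz":0,"ax":0,"ay":0,"az":0},{"claw":1,"dx":0,"dy":0,"dz":0,"ax":0,"ay":0,"az":0},{"claw":1,"dx":0,"dy":0,"dz":0,"ax":0,"ay":0,"az":0}]' >/dev/null
python3 to.py .4331 .2970 .0568 -8.5
```

```text
t 52.4 pos [0.4335 0.2966 0.1562] yaw -8.57 tilt 0.01 w 0.0311 g 40.0 F [-0.2 -0.1 -3.2]
units of 3cm dx dy dz [ 0.01 -0.01  3.31] az units -0.01 tilt fix ax ay [-0.     0.002]
```

```bash
python3 -m crank '[{"claw":1,"dx":0,"dy":0,"dz":0.4,"ax":0,"ay":0,"az":0},{"claw":1,"dx":0,"dy":0,"dz":0.8,"ax":0,"ay":0,"az":0},{"claw":1,"dx":0,"dy":0,"dz":0.8,"ax":0,"ay":0,"az":0},{"claw":1,"dx":0,"dy":0,"dz":0.7,"ax":0,"ay":0,"az":0},{"claw":1,"dx":0,"dy":0,"dz":0.4,"ax":0,"ay":0,"az":0},{"claw":1,"dx":0,"dy":0,"dz":0.2,"ax":0,"ay":0,"az":0},{"claw":1,"dx":0,"dy":0,"dz":0,"ax":0,"ay":0,"az":0},{"claw":1,"dx":0,"dy":0,"dz":0,"ax":0,"ay":0,"az":0}]' >/dev/null
python3 -m crank '[{"claw":1,"dx":0,"dy":0,"dz":0,"ax":0,"ay":0,"az":0},{"claw":1,"dx":0,"dy":0,"dz":0,"ax":0,"ay":0,"az":0},{"claw":1,"dx":0,"dy":0,"dz":0,"ax":0,"ay":0,"az":0}]' 
python3 -m crank '[{"claw":-1,"dx":0,"dy":0,"dz":0,"ax":0,"ay":0,"az":0},{"claw":-1,"dx":0,"dy":0,"dz":0,"ax":0,"ay":0,"az":0},{"claw":-1,"dx":0,"dy":0,"dz":0,"ax":0,"ay":0,"az":0},{"claw":-1,"dx":0,"dy":0,"dz":0,"ax":0,"ay":0,"az":0},{"claw":-1,"dx":0,"dy":0,"dz":0,"ax":0,"ay":0,"az":0}]'
python3 -m crank '[{"claw":-1,"dx":0,"dy":0,"dz":-0.4,"ax":0,"ay":0,"az":0},{"claw":-1,"dx":0,"dy":0,"dz":-0.8,"ax":0,"ay":0,"az":0},{"claw":-1,"dx":0,"dy":0,"dz":-0.9,"ax":0,"ay":0,"az":0},{"claw":-1,"dx":0,"dy":0,"dz":-0.8,"ax":0,"ay":0,"az":0},{"claw":-1,"dx":0,"dy":0,"dz":-0.4,"ax":0,"ay":0,"az":0},{"claw":-1,"dx":0,"dy":0,"dz":0,"ax":0,"ay":0,"az":0},{"claw":-1,"dx":0,"dy":0,"dz":0,"ax":0,"ay":0,"az":0}]' >/dev/null
python3 to.py .4858 -.347 .157 -8.5
```

```text
time: 53.32
ee_pos: [0.4334, 0.2976, 0.0575]
eef_rot: [0.758, 0.653, 0.0, -0.0]
ft_force: [0.4, 1.3, -3.2]
width: 0.031
grip_force: 40.0
time: 53.73
ee_pos: [0.4334, 0.2975, 0.0573]
eef_rot: [0.758, 0.653, 0.0, -0.0]
ft_force: [-0.2, 0.1, -0.3]
width: 0.0564
grip_force: 0.0
t 54.3 pos [0.4333 0.2976 0.1566] yaw -8.49 tilt 0.08 w 0.0862 g 0.0 F [ 0.  -0.8 -0.9]
units of 3cm dx dy dz [-20.99   4.9   -0.03] az units 0.00 tilt fix ax ay [-0.005  0.012]
```

```bash
python3 -m crank '[{"claw":-1,"dx":-0.6,"dy":0.2,"dz":0,"ax":0,"ay":0,"az":0},{"claw":-1,"dx":-0.9,"dy":0.2,"dz":0,"ax":0,"ay":0,"az":0},{"claw":-1,"dx":-0.9,"dy":0.2,"dz":0,"ax":0,"ay":0,"az":0},{"claw":-1,"dx":-0.9,"dy":0.2,"dz":0,"ax":0,"ay":0,"az":0},{"claw":-1,"dx":-0.9,"dy":0.2,"dz":0,"ax":0,"ay":0,"az":0},{"claw":-1,"dx":-0.9,"dy":0.2,"dz":0,"ax":0,"ay":0,"az":0},{"claw":-1,"dx":-0.9,"dy":0.2,"dz":0,"ax":0,"ay":0,"az":0},{"claw":-1,"dx":-0.9,"dy":0.2,"dz":0,"ax":0,"ay":0,"az":0}]' >/dev/null
python3 -m crank '[{"claw":-1,"dx":-0.9,"dy":0.2,"dz":0,"ax":0,"ay":0,"az":0},{"claw":-1,"dx":-0.9,"dy":0.2,"dz":0,"ax":0,"ay":0,"az":0},{"claw":-1,"dx":-0.9,"dy":0.2,"dz":0,"ax":0,"ay":0,"az":0},{"claw":-1,"dx":-0.9,"dy":0.2,"dz":0,"ax":0,"ay":0,"az":0},{"claw":-1,"dx":-0.9,"dy":0.2,"dz":0,"ax":0,"ay":0,"az":0},{"claw":-1,"dx":-0.9,"dy":0.2,"dz":0,"ax":0,"ay":0,"az":0},{"claw":-1,"dx":-0.9,"dy":0.2,"dz":0,"ax":0,"ay":0,"az":0},{"claw":-1,"dx":-0.9,"dy":0.2,"dz":0,"ax":0,"ay":0,"az":0}]' >/dev/null
python3 -m crank '[{"claw":-1,"dx":-0.9,"dy":0.2,"dz":0,"ax":0,"ay":0,"az":0},{"claw":-1,"dx":-0.9,"dy":0.2,"dz":0,"ax":0,"ay":0,"az":0},{"claw":-1,"dx":-0.9,"dy":0.2,"dz":0,"ax":0,"ay":0,"az":0},{"claw":-1,"dx":-0.9,"dy":0.2,"dz":0,"ax":0,"ay":0,"az":0},{"claw":-1,"dx":-0.9,"dy":0.2,"dz":0,"ax":0,"ay":0,"az":0},{"claw":-1,"dx":-0.9,"dy":0.2,"dz":0,"ax":0,"ay":0,"az":0},{"claw":-1,"dx":-0.9,"dy":0.2,"dz":0,"ax":0,"ay":0,"az":0},{"claw":-1,"dx":-0.59,"dy":0.3,"dz":0,"ax":0,"ay":0,"az":0}]' >/dev/null
python3 -m crank '[{"claw":-1,"dx":0,"dy":0,"dz":0,"ax":0,"ay":0,"az":0},{"claw":-1,"dx":0,"dy":0,"dz":0,"ax":0,"ay":0,"az":0},{"claw":-1,"dx":0,"dy":0,"dz":0,"ax":0,"ay":0,"az":0},{"claw":-1,"dx":0,"dy":0,"dz":0,"ax":0,"ay":0,"az":0},{"claw":-1,"dx":0,"dy":0,"dz":0,"ax":0,"ay":0,"az":0},{"claw":-1,"dx":0,"dy":0,"dz":0,"ax":0,"ay":0,"az":0}]' >/dev/null
python3 to.py .4858 -.347 .0570 -8.5
```

```text
t 56.8 pos [ 0.4858 -0.3462  0.1561] yaw -8.43 tilt 0.04 w 0.0870 g 0.0 F [-0.3  0.2 -0.6]
units of 3cm dx dy dz [-0.03  0.    3.3 ] az units 0.01 tilt fix ax ay [-0.002  0.007]
```

```bash
python3 -m crank '[{"claw":-1,"dx":-0.01,"dy":0,"dz":0.3,"ax":0,"ay":0,"az":0},{"claw":-1,"dx":0,"dy":0,"dz":0.7,"ax":0,"ay":0,"az":0},{"claw":-1,"dx":0,"dy":0,"dz":0.7,"ax":0,"ay":0,"az":0},{"claw":-1,"dx":0,"dy":0,"dz":0.7,"ax":0,"ay":0,"az":0},{"claw":-1,"dx":0,"dy":0,"dz":0.6,"ax":0,"ay":0,"az":0},{"claw":-1,"dx":0,"dy":0,"dz":0.3,"ax":0,"ay":0,"az":0},{"claw":-1,"dx":0,"dy":0,"dz":0,"ax":0,"ay":0,"az":0},{"claw":-1,"dx":0,"dy":0,"dz":0,"ax":0,"ay":0,"az":0}]' 40
python3 -m crank '[{"claw":1,"dx":0,"dy":0,"dz":0,"ax":0,"ay":0,"az":0},{"claw":1,"dx":0,"dy":0,"dz":0,"ax":0,"ay":0,"az":0},{"claw":1,"dx":0,"dy":0,"dz":0,"ax":0,"ay":0,"az":0},{"claw":1,"dx":0,"dy":0,"dz":0,"ax":0,"ay":0,"az":0},{"claw":1,"dx":0,"dy":0,"dz":0,"ax":0,"ay":0,"az":0},{"claw":1,"dx":0,"dy":0,"dz":0,"ax":0,"ay":0,"az":0},{"claw":1,"dx":0,"dy":0,"dz":0,"ax":0,"ay":0,"az":0},{"claw":1,"dx":0,"dy":0,"dz":0,"ax":0,"ay":0,"az":0}]' 40 >/dev/null
python3 -m crank '[{"claw":1,"dx":0,"dy":0,"dz":0,"ax":0,"ay":0,"az":0},{"claw":1,"dx":0,"dy":0,"dz":0,"ax":0,"ay":0,"az":0}]'
python3 -m crank '[{"claw":1,"dx":0,"dy":0,"dz":-0.3,"ax":0,"ay":0,"az":0},{"claw":1,"dx":0,"dy":0,"dz":-0.6,"ax":0,"ay":0,"az":0},{"claw":1,"dx":0,"dy":0,"dz":-0.8,"ax":0,"ay":0,"az":0},{"claw":1,"dx":0,"dy":0,"dz":-0.8,"ax":0,"ay":0,"az":0},{"claw":1,"dx":0,"dy":0,"dz":-0.6,"ax":0,"ay":0,"az":0},{"claw":1,"dx":0,"dy":0,"dz":-0.2,"ax":0,"ay":0,"az":0},{"claw":1,"dx":0,"dy":0,"dz":0,"ax":0,"ay":0,"az":0},{"claw":1,"dx":0,"dy":0,"dz":0,"ax":0,"ay":0,"az":0}]' >/dev/null
python3 to.py .4205 .2490 .156 -8.5
```

```text
time: 57.48
ee_pos: [0.4854, -0.3474, 0.0572]
eef_rot: [0.758, 0.653, -0.0, -0.0]
ft_force: [0.6, -0.0, -0.3]
width: 0.087
grip_force: 0.0
time: 58.32
ee_pos: [0.4859, -0.3475, 0.0573]
eef_rot: [0.758, 0.653, 0.0, 0.0]
ft_force: [3.1, 0.5, 2.1]
width: 0.0507
grip_force: 40.0
t 59.0 pos [ 0.4849 -0.3468  0.155 ] yaw -8.50 tilt 0.10 w 0.0509 g 40.0 F [-0.8  0.9 -6.4]
units of 3cm dx dy dz [ 1.933e+01 -5.060e+00 -1.000e-02] az units 0.00 tilt fix ax ay [0.014 0.009]
```

```bash
python3 -m crank '[{"claw":1,"dx":0.5,"dy":-0.21,"dz":0,"ax":0,"ay":0,"az":0},{"claw":1,"dx":0.84,"dy":-0.21,"dz":0,"ax":0,"ay":0,"az":0},{"claw":1,"dx":0.84,"dy":-0.21,"dz":0,"ax":0,"ay":0,"az":0},{"claw":1,"dx":0.84,"dy":-0.21,"dz":0,"ax":0,"ay":0,"az":0},{"claw":1,"dx":0.84,"dy":-0.21,"dz":0,"ax":0,"ay":0,"az":0},{"claw":1,"dx":0.84,"dy":-0.21,"dz":0,"ax":0,"ay":0,"az":0},{"claw":1,"dx":0.84,"dy":-0.21,"dz":0,"ax":0,"ay":0,"az":0},{"claw":1,"dx":0.84,"dy":-0.21,"dz":0,"ax":0,"ay":0,"az":0}]' >/dev/null
python3 -m crank '[{"claw":1,"dx":0.84,"dy":-0.21,"dz":0,"ax":0,"ay":0,"az":0},{"claw":1,"dx":0.84,"dy":-0.21,"dz":0,"ax":0,"ay":0,"az":0},{"claw":1,"dx":0.84,"dy":-0.21,"dz":0,"ax":0,"ay":0,"az":0},{"claw":1,"dx":0.84,"dy":-0.21,"dz":0,"ax":0,"ay":0,"az":0},{"claw":1,"dx":0.84,"dy":-0.21,"dz":0,"ax":0,"ay":0,"az":0},{"claw":1,"dx":0.84,"dy":-0.21,"dz":0,"ax":0,"ay":0,"az":0},{"claw":1,"dx":0.84,"dy":-0.21,"dz":0,"ax":0,"ay":0,"az":0},{"claw":1,"dx":0.84,"dy":-0.21,"dz":0,"ax":0,"ay":0,"az":0}]' >/dev/null
python3 -m crank '[{"claw":1,"dx":0.84,"dy":-0.21,"dz":0,"ax":0,"ay":0,"az":0},{"claw":1,"dx":0.84,"dy":-0.21,"dz":0,"ax":0,"ay":0,"az":0},{"claw":1,"dx":0.84,"dy":-0.21,"dz":0,"ax":0,"ay":0,"az":0},{"claw":1,"dx":0.84,"dy":-0.21,"dz":0,"ax":0,"ay":0,"az":0},{"claw":1,"dx":0.84,"dy":-0.21,"dz":0,"ax":0,"ay":0,"az":0},{"claw":1,"dx":0.84,"dy":-0.21,"dz":0,"ax":0,"ay":0,"az":0},{"claw":1,"dx":0.84,"dy":-0.21,"dz":0,"ax":0,"ay":0,"az":0},{"claw":1,"dx":0.35,"dy":-0.21,"dz":0,"ax":0,"ay":0,"az":0}]' >/dev/null
python3 -m crank '[{"claw":1,"dx":0,"dy":0,"dz":0,"ax":0,"ay":0,"az":0},{"claw":1,"dx":0,"dy":0,"dz":0,"ax":0,"ay":0,"az":0},{"claw":1,"dx":0,"dy":0,"dz":0,"ax":0,"ay":0,"az":0},{"claw":1,"dx":0,"dy":0,"dz":0,"ax":0,"ay":0,"az":0},{"claw":1,"dx":0,"dy":0,"dz":0,"ax":0,"ay":0,"az":0},{"claw":1,"dx":0,"dy":0,"dz":0,"ax":0,"ay":0,"az":0}]' >/dev/null
python3 to.py .4205 .2490 .0575 -8.5
```

```text
t 61.5 pos [0.4218 0.2478 0.1561] yaw -8.57 tilt 0.01 w 0.0507 g 40.0 F [-0.4 -0.3 -6.5]
units of 3cm dx dy dz [ 0.03 -0.05  3.29] az units -0.01 tilt fix ax ay [0.001 0.001]
```

```bash
python3 -m crank '[{"claw":1,"dx":0,"dy":-0.03,"dz":0.4,"ax":0,"ay":0,"az":0},{"claw":1,"dx":0,"dy":0,"dz":0.8,"ax":0,"ay":0,"az":0},{"claw":1,"dx":0,"dy":0,"dz":0.8,"ax":0,"ay":0,"az":0},{"claw":1,"dx":0,"dy":0,"dz":0.7,"ax":0,"ay":0,"az":0},{"claw":1,"dx":0,"dy":0,"dz":0.4,"ax":0,"ay":0,"az":0},{"claw":1,"dx":0,"dy":0,"dz":0.18,"ax":0,"ay":0,"az":0},{"claw":1,"dx":0,"dy":0,"dz":0,"ax":0,"ay":0,"az":0},{"claw":1,"dx":0,"dy":0,"dz":0,"ax":0,"ay":0,"az":0}]' >/dev/null
python3 -m crank '[{"claw":1,"dx":0,"dy":0,"dz":0,"ax":0,"ay":0,"az":0},{"claw":1,"dx":0,"dy":0,"dz":0,"ax":0,"ay":0,"az":0},{"claw":1,"dx":0,"dy":0,"dz":0,"ax":0,"ay":0,"az":0}]' 
python3 -m crank '[{"claw":-1,"dx":0,"dy":0,"dz":0,"ax":0,"ay":0,"az":0},{"claw":-1,"dx":0,"dy":0,"dz":0,"ax":0,"ay":0,"az":0},{"claw":-1,"dx":0,"dy":0,"dz":0,"ax":0,"ay":0,"az":0},{"claw":-1,"dx":0,"dy":0,"dz":0,"ax":0,"ay":0,"az":0},{"claw":-1,"dx":0,"dy":0,"dz":0,"ax":0,"ay":0,"az":0}]'
python3 -m crank '[{"claw":-1,"dx":0,"dy":0,"dz":-0.4,"ax":0,"ay":0,"az":0},{"claw":-1,"dx":0,"dy":0,"dz":-0.8,"ax":0,"ay":0,"az":0},{"claw":-1,"dx":0,"dy":0,"dz":-0.9,"ax":0,"ay":0,"az":0},{"claw":-1,"dx":0,"dy":0,"dz":-0.9,"ax":0,"ay":0,"az":0},{"claw":-1,"dx":-0.4,"dy":0,"dz":-0.8,"ax":0,"ay":0,"az":0},{"claw":-1,"dx":-0.8,"dy":0,"dz":-0.4,"ax":0,"ay":0,"az":0},{"claw":-1,"dx":-0.8,"dy":0,"dz":0,"ax":0,"ay":0,"az":0},{"claw":-1,"dx":-0.8,"dy":0,"dz":0,"ax":0,"ay":0,"az":0}]' >/dev/null
python3 -m crank '[{"claw":-1,"dx":-0.8,"dy":0,"dz":0,"ax":0,"ay":0,"az":0},{"claw":-1,"dx":-0.8,"dy":0,"dz":0,"ax":0,"ay":0,"az":0},{"claw":-1,"dx":-0.8,"dy":0,"dz":0,"ax":0,"ay":0,"az":0},{"claw":-1,"dx":-0.8,"dy":0,"dz":0,"ax":0,"ay":0,"az":0},{"claw":-1,"dx":-0.8,"dy":0,"dz":0,"ax":0,"ay":0,"az":0},{"claw":-1,"dx":-0.4,"dy":0,"dz":0,"ax":0,"ay":0,"az":0},{"claw":-1,"dx":0,"dy":0,"dz":0,"ax":0,"ay":0,"az":0},{"claw":-1,"dx":0,"dy":0,"dz":0,"ax":0,"ay":0,"az":0}]' >/dev/null
python3 - <<'E'
from bench import r
import cv2,pickle
d0=pickle.load(open('c0.pkl','rb'))['top']['color'];d=r.camera('top')['color']
f=lambda d:cv2.resize(d[168:258,125:225,::-1],(400,360),interpolation=cv2.INTER_CUBIC)
cv2.imwrite('pics/a5.png',cv2.hconcat([f(d0),f(d)]))
s=r.read_state();print(s['time'],s['ee_pos'])
E
```

```text
time: 62.4
ee_pos: [0.4209, 0.2487, 0.0581]
eef_rot: [0.758, 0.653, 0.0, -0.0]
ft_force: [0.5, -0.3, -6.2]
width: 0.0507
grip_force: 40.0
time: 62.82
ee_pos: [0.421, 0.2488, 0.058]
eef_rot: [0.758, 0.653, 0.0, -0.0]
ft_force: [0.6, 0.1, -0.0]
width: 0.0759
grip_force: 0.0
64.2 [0.38904521 0.0359298  0.18390304]
```

View pics/a5.png

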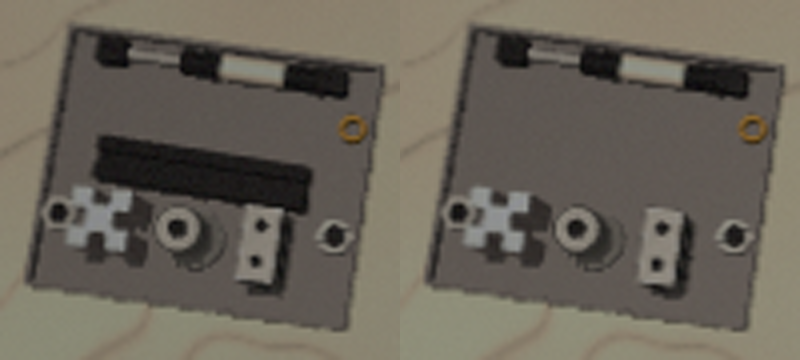

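Compared with the start (left half), the stub (500,220), jack (577,229) and block (662,247) are back within 1–2 mm. The gas spring hasn't moved. Handing in.

```bash
python3 -m crank '[{"claw":-1,"dx":0,"dy":0,"dz":0,"ax":0,"ay":0,"az":0},{"claw":-1,"dx":0,"dy":0,"dz":0,"ax":0,"ay":0,"az":0},{"claw":-1,"dx":0,"dy":0,"dz":0,"ax":0,"ay":0,"az":0}]' >/dev/null; python3 -c "from bench import r; print(r.close_job())"
```

```text
the job is handed in; nothing more can be done
None
```

I handed the job in at about 64 s (no verdict came back): in the camera pictures the bar lies centred in both cradle saddles, the block, jack and stub stand back on their spots within about 2 mm, and the gas spring has not moved.

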